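Clamp a pestle upright in the bench collet

ROBOT

A 6-joint arm with a two-finger parallel gripper is mounted at the origin on a cart in front of the work surface, level with it; the furniture and walls round the work are solid. World frame = base frame: x ahead of the robot, y to its left, z up, the work surface at z = 0. Lengths are in m, angles in rad, forces in N, time in s.
With the tool pointing down it reaches from about 0.3 to 0.825 m from the base axis. Payload 5.4 kg.
Tool frame: the origin (TCP) lies between the finger pads; the fingertips stand 14 mm ahead of it and the grasp point (between the pads) lies 5 mm behind it; z points along the fingers, y is the line along which they close (so a half turn about z gives the same grasp; the last joint's range is limited). The gripper opens to 92 mm and grips with 3 to 60 N. Pads are 20 mm wide; open, the fingers measure 128 mm over their backs; the gripper's body (75 mm by 189 mm) begins 69 mm behind the grasp point.
Start: joints at [0.897, 0.158, 1.597, -0, 1.386, -0.21], TCP at [0.257, 0.514, 0.229] pointing down, gripper open.
Joint ranges: [-2.91, 2.91], [-0.94, 2.29], [0.18, 2.7], [-1.29, 4.43], [0.17, 2.64], [-3, 3]. Speed limits (rad/s): [2.57, 2.57, 3.14, 3.14, 3.14, 3.14].

INTERFACE

Orientations are given as a 3x3 rotation matrix whose columns are the frame's x, y, z axes.
In Python, from plant import env, optics, finish_job gives the robot as it stands.
- The arm moves only by the shell command python3 -m inch 'ROWS'. ROWS is JSON, a list that holds one entry, the list of rows, each a list of 7 numbers: the turn, a rotation vector about the tool's x, y, z in units of 6 degrees (1.0 is 6 degrees), then the shift along the tool's x, y, z in units of 60 mm (1.0 is 60 mm), then the opening, from 0 (shut) to 1 (fully open). In form: [[[rx, ry, rz, dx, dy, dz, jaw], ...]]. A call has 1 to 12 rows; each row shifts and turns the commanded pose from where the row before left it, along the tool's axes as they then stand; what a row does not reach is not made up. A row lasts 1/8 s, in which the tool goes at most 62.5 mm and 10.7 degrees, less where a joint would pass 70% of its speed; a pose out of reach is approached as far as the arm can. A call is refused whole if a number of a shift passes 1 or a number of a turn 1, either way. A call with a gripper value outside its range is refused whole. The fingers move at their own pace and stop on an object; the grip force is fixed at half the most. Time passes only in rows, so rows that do not move let the fingers close. It gives the time, the measured TCP pose, the force, the opening and the grip force at its end, in the units of the state.
- env.state(): the state, without advancing time (a new reading comes with each control period).
- optics.snapshot(name): name is "side" or "top"; returns (picture, depth): 400x640x3 uint8, blue, green, red; 400x640 float32, m along the optical axis (not along the pixel's ray), 0 where there is no reading.
- optics.get_calibration(name): a dict with "camera_matrix" (3x3 intrinsics, pixels), "k1" (the pictures are not rectified: a ray, as slopes to the right and down, at radius r is drawn at 1 + k1 r^2 times it, then the intrinsics apply), "cam_to_world" (4x4, takes a point from camera to world coordinates). Camera axes: x right, y up, looking along -z (the intrinsics and any distortion apply to the point x, -y, -z); pixel columns grow to the right and rows downward; lengths in m; the calibration is good to about 2 mm. A picture is of the moment at which its call begins. get_calibration takes no time and is no camera call.
- finish_job(): hands the job in; it is judged then, once.
The state is a dict: "t": time; "q": joint angles; "joint_vel": joint speeds; "effort": joint torques, N m; "eef_pos": TCP position; "ee_rot": TCP orientation; "contact_force": force on the tool from outside, world axes, zero at the start; "moment": the same for the moment, N m; "grip_width": finger opening in m; "grasp_force": force on a finger pad.
Only numpy, scipy, OpenCV 4.12 (cv2) and the standard library are available. Lean on these libraries where they do the work, as an engineer would, in place of code of your own. Each camera call takes 0.05 s, during which the arm holds its last target. There are 200 camera calls.

TASK

Lay the blue-banded pestle in the sloped rest, shank end down against its stop, and let go of it there, so that you can take it by the end of its head. Then stand it upright in the collet, shank fully home on the bottom of the bore while the nut is still slack, and swing the red lever clockwise (seen from above) until the jaws firmly grip the shank and it stays so when you let go. Leave the orange-banded pestle and the amber, white and dropper bottles where they are.

Things in the scene. Friction and masses are not known exactly. Their poses are not given: they have to be found in the camera images.
- pestle: pestle to clamp, 150 mm long, coaxial, 0.15 kg: white octagonal head 24 mm across flats with a blue band near the shoulder; round steel shank, 16 mm diameter, last 8 mm tapered. Starts lying on a flat of its head. Origin on its underside at mid-length; +x runs from shank to head, axis at own z = 12 mm; shank x = -75 to -13 mm, head -13 to +75 mm; balances at x = +14 mm
- pestle_tip (a point): centre of the shank's free end, on the axis (own x = -75 mm)
- pestle_shoulder (a point): on the axis where the shank meets the head (own x = -13 mm)
- pestle_top (a point): centre of the free end of the head, on the axis (own x = +75 mm)
- spare_pestle: like the pestle but with an orange band and a 21 mm shank, too thick for the collet; lies near it on the bench, to be left alone
- rest: fixed grey rest, base 90 x 130 x 10 mm, origin under its centre. 45 degree slope, lower end towards own -y. The lowest 27 mm of the head lie in a channel 30 mm wide (own x), walls up to 6 mm above the pestle's axis; the other 61 mm stick out at the upper end, with only a 20 mm wide tongue under the first 16 mm; the shank lies free, its end on a black stop plate
- rest_shoulder (a point): where the pestle's shoulder point lies when it rests home in the rest: 70 mm above the bench; own axes as the rest's
- rest_top (a point): where the pestle's top point lies when it rests home: 62 mm further towards the rest's own +y and 62 mm higher than rest_shoulder
- stand: fixed collet stand: dark base 110 x 110 x 16 mm, grey column 72 mm in diameter, dark knurled nut 72 mm in diameter with a lever, three brass jaws inside. Origin under the base's centre, z up; vertical bore on its own z axis, 20 mm wide
- stand_mouth (a point): centre of the collet's mouth, at the top of the jaws, 78 mm above the bench; the nut's top is at 76 mm
- stand_floor (a point): centre of the bottom of the bore, 18 mm above the bench; the shank's end stands here when fully home (the pestle's shoulder is then at 80 mm, its top at 168 mm)
- nut (a joint): angle of the collet nut, rad, 0 (jaws wide open, 20 mm across) to 1.9, growing clockwise seen from above; jaws close 4 mm across per rad and meet the 16 mm shank near 1.1; beyond that each presses about 12 N per 0.1 rad, so 1.4 to 1.5 is a firm grip. Stays about where left (springs back under 0.1). At the handle about 4 N while slack, 7 N at 1.45. Starts between 0 and 0.3
- lever_knob (a point): point on the axis of the lever's upright red handle, 130 mm above the bench; handle 16 mm in diameter, round, from 68 to 150 mm above the bench, 85 mm from the bore's axis; it goes round with the nut
- jaw_a: one of the three brass jaws, 26 mm high, top 78 mm above the bench; origin as the stand's; slides inwards with the nut
- jaw_b: second brass jaw
- jaw_c: third brass jaw
- amber_bottle: loose amber bottle with black cap, 49 mm in diameter, 151 mm high, origin under its centre; leave alone
- dropper_bottle: loose brown dropper bottle, 35 mm in diameter, 98 mm high, origin under its centre; leave alone
- white_bottle: loose white plastic bottle, 58 mm in diameter, 150 mm high, origin under its centre; leave alone
Not all that is in view belongs to the job. What is shaped like the rest but green is not meant.

How it is judged:
By the outcome, as a careful person would: the job done as asked, in the order asked, and still so for the second after the job is handed in, with the robot touching nothing.
It also fails if it takes over 69 s, if anything falls off the work surface, if the arm or the gripper's body presses on something with over 40 N, if the wrist force passes 120 N, or if a joint passes its speed limit or range.

## Working session

There is one attempt and no reset: what is moved stays moved. The work goes in short steps, Python scripts to look and compute and a shell command to move; the robot and the scene stay as the last step left them, time stands still between calls to the robot, and variables do not carry over. Pictures are saved under pics/ and viewed, at most 13 in all, crops included, and the job is handed in when it is done.

```bash
ls; mkdir -p pics; cat > h.py <<'E'
import numpy as np,cv2
from plant import env,optics
def snap(n,tag):
    p,d=optics.snapshot(n); np.savez(f'{tag}.npz',p=p,d=d); cv2.imwrite(f'pics/{tag}.png',p); return p,d
def world(n,d):
    c=optics.get_calibration(n); K=np.array(c['camera_matrix'],float); T=np.array(c['cam_to_world'])
    v,u=np.mgrid[:400,:640]; k=np.array([c['k1'],0,0,0,0],float)
    r=cv2.undistortPoints(np.stack([u,v],-1).reshape(-1,1,2).astype(float),K,k).reshape(400,640,2)
    P=np.stack([r[...,0]*d,-r[...,1]*d,-d,np.ones_like(d)],-1)
    return (P@T.T)[...,:3]
def load(tag,n):
    z=np.load(f'{tag}.npz'); return z['p'],world(n,z['d']),z['d']
E
python3 -c "
from h import *
for n in('side','top'): snap(n,n+'0'); c=optics.get_calibration(n);print(c)
print(env.state())"
```

```text
pics
{'camera_matrix': array([[413.88320233,   0.        , 328.00008694],
       [  0.        , 413.88320233, 197.13078529],
       [  0.        ,   0.        ,   1.        ]]), 'k1': 0.03553144125411372, 'cam_to_world': array([[ 0.91645373,  0.12869171, -0.37888125,  0.11753023],
       [-0.3996138 ,  0.3429325 , -0.85012123, -1.00731272],
       [ 0.02052714,  0.93050295,  0.36570875,  0.56159491],
       [ 0.        ,  0.        ,  0.        ,  1.        ]])}
{'camera_matrix': array([[473.10835339,   0.        , 324.22819866],
       [  0.        , 473.10835339, 210.59161094],
       [  0.        ,   0.        ,   1.        ]]), 'k1': -0.09576332388263491, 'cam_to_world': array([[-3.51912831e-04,  9.84087132e-01, -1.77686221e-01,
         3.53935883e-01],
       [-9.99951647e-01, -2.09251669e-03, -9.60864002e-03,
         4.93855198e-02],
       [-9.82755038e-03,  1.77674248e-01,  9.84040284e-01,
         1.42561905e+00],
       [ 0.00000000e+00,  0.00000000e+00,  0.00000000e+00,
         1.00000000e+00]])}
{'t': 0.1, 'q': array([ 8.96932028e-01,  1.58980914e-01,  1.59807242e+00, -8.19348209e-06,
        1.38623375e+00, -2.10115714e-01]), 'joint_vel': array([ 1.02189979e-03, -9.04634396e-04, -3.02654063e-03,  5.74275993e-04,
        8.60603671e-04,  1.22437368e-05]), 'effort': array([ 1.92759026e-04, -3.86506605e+01, -3.22959495e+01,  7.02654175e-02,
        3.39759258e-02, -8.63498985e-05]), 'eef_pos': array([0.25688472, 0.5138239 , 0.22773722]), 'ee_rot': array([[-8.94382523e-01,  4.47301686e-01, -1.05104734e-03],
       [ 4.47302787e-01,  8.94381602e-01, -1.32908020e-03],
       [ 3.45537587e-04, -1.65884250e-03, -9.99998564e-01]]), 'contact_force': array([ 1.08923992,  0.32789853, -0.15172624]), 'moment': array([0.00867667, 0.02682936, 0.00123703]), 'grasp_force': 0.0, 'grip_width': 0.09213937093680256}
```

View pics/top0.png

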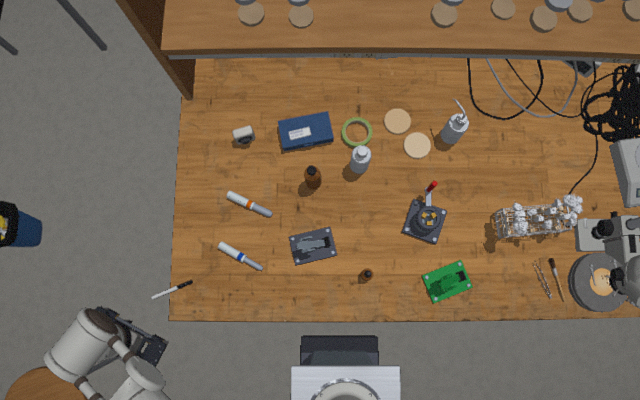

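View pics/side0.png

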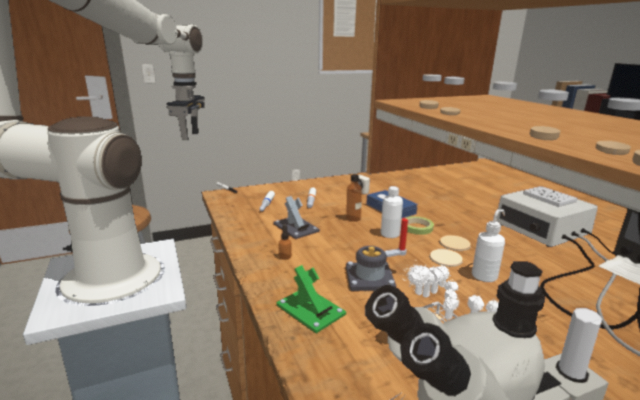

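```bash
python3 - <<'E'
from h import *
p,W,d=load('top0','top')
def cr(u0,v0,u1,v1,s): return cv2.resize(p[v0:v1,u0:u1],None,fx=s,fy=s,interpolation=cv2.INTER_CUBIC)
a=cr(212,180,342,280,6)[:, :780]; cv2.imwrite('pics/c1.png',a)
cv2.imwrite('pics/c2.png',cr(395,170,455,250,7))
h=W[...,2]
for name,(u0,v0,u1,v1) in dict(pestle=(214,236,268,274),rest=(285,222,342,268),stand=(398,172,452,245)).items():
    S=W[v0:v1,u0:u1].reshape(-1,3); m=S[:,2]>0.006; S=S[m]
    print(name,len(S),S.mean(0).round(4),S.min(0).round(3),S.max(0).round(3))
print(W[[270,300,180],[300,350,270]].round(4))
S=W[236:274,214:268].reshape(-1,3);S=S[(S[:,2]>0.008)]
c=S.mean(0)[:2];u,s,vt=np.linalg.svd(S[:,:2]-c);ax=vt[0];t=(S[:,:2]-c)@ax;w=(S[:,:2]-c)@vt[1]
print(c,ax,np.degrees(np.arctan2(ax[1],ax[0])));b=np.arange(t.min(),t.max(),.012)
for x in b:
    k=(t>=x)&(t<x+.012);print(round(x,3),k.sum(),w[k].mean().round(4),(w[k].max()-w[k].min()).round(4),S[k,2].max().round(4),(t.max()).round(4))
E
```

```text
pestle 420 [0.4723 0.3152 0.0429] [0.354 0.049 0.006] [0.532 0.399 1.426]
rest 1279 [0.5008 0.0966 0.0373] [0.354 0.012 0.006] [0.575 0.182 1.426]
stand 1551 [ 0.5815 -0.2326  0.0533] [ 0.354 -0.331  0.006] [0.731 0.049 1.426]
[[ 4.303e-01  1.361e-01  1.000e-04]
 [ 3.413e-01 -1.310e-02  4.000e-04]
 [ 7.085e-01  2.319e-01 -8.000e-04]]
[0.47138085 0.3145502 ] [-0.43850701 -0.89872777] -116.00866108059017
-0.076 29 -0.0022 0.0227 0.0298 0.2898
-0.064 32 -0.0019 0.024 0.0305 0.2898
-0.052 33 0.0003 0.0534 0.0307 0.2898
-0.04 34 -0.0008 0.024 0.029 0.2898
-0.028 32 -0.0013 0.0266 0.0275 0.2898
-0.016 34 0.0007 0.0346 0.0301 0.2898
-0.004 35 -0.0015 0.0708 0.0298 0.2898
0.008 30 0.0019 0.0238 0.0301 0.2898
0.02 27 0.0031 0.04 0.0281 0.2898
0.032 23 -0.0 0.0829 0.024 0.2898
0.044 22 0.0018 0.0546 0.0244 0.2898
0.056 24 0.0023 0.068 0.0255 0.2898
0.068 13 0.0041 0.0157 0.0211 0.2898<stdin>:15: RuntimeWarning: Mean of empty slice.
  ret = ret.dtype.type(ret / rcount)
Traceback (most recent call last):
ValueError: zero-size array to reduction operation maximum which has no identity
```

View pics/c1.png

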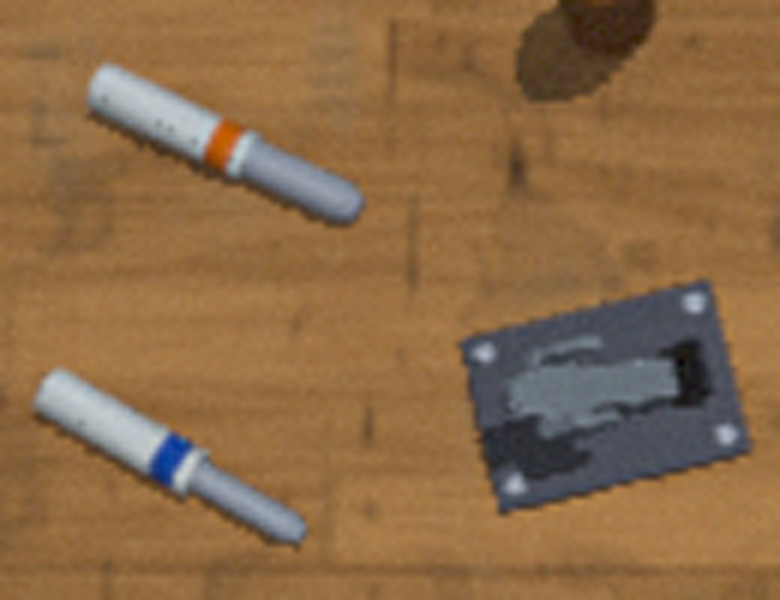

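View pics/c2.png

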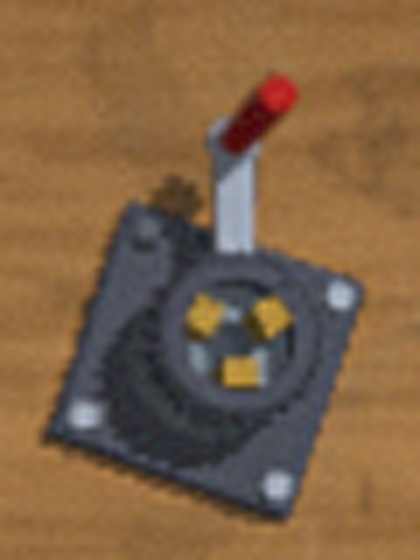

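```bash
cat >> h.py <<'E'
def atz(n,uv,z):
    c=optics.get_calibration(n); K=np.array(c['camera_matrix'],float); T=np.array(c['cam_to_world'])
    r=cv2.undistortPoints(np.array(uv,float).reshape(-1,1,2),K,np.array([c['k1'],0,0,0,0],float)).reshape(-1,2)
    D=np.c_[r[:,0],-r[:,1],-np.ones(len(r))]@T[:3,:3].T; o=T[:3,3]
    return o+D*((z-o[2])/D[:,2])[:,None]
def proj(n,X):
    c=optics.get_calibration(n); K=np.array(c['camera_matrix'],float); T=np.linalg.inv(np.array(c['cam_to_world']))
    P=np.atleast_2d(X)@T[:3,:3].T+T[:3,3]; r=np.c_[P[:,0],-P[:,1]]/-P[:,2:]
    r*=1+c['k1']*(r**2).sum(1,keepdims=True); return r@K[:2,:2].T+K[:2,2]
E
python3 - <<'E'
from h import *
p,W,d=load('top0','top')
f=lambda pts,s,o:(np.array(pts)+.5)/s-.5+np.array(o)
# rest
C=atz('top',f([(460,342),(710,282),(750,450),(503,513)],6,(212,180)),.01)[:,:2]
print('rest c',C.mean(0).round(4)); e=((C[0]-C[1])+(C[3]-C[2]))/2; print('own +y',e/np.linalg.norm(e),np.linalg.norm(e),np.linalg.norm(C[0]-C[3]),'yaw of +y',np.degrees(np.arctan2(e[1],e[0])))
B=atz('top',f([(132,205),(360,285),(285,515),(50,437)],7,(395,170)),.016)[:,:2]
print('stand c',B.mean(0).round(4),np.linalg.norm(B[0]-B[1]),np.linalg.norm(B[1]-B[2]))
print('rest screws',atz('top',f([(483,353),(694,303),(726,435),(514,485)],6,(212,180)),.01)[:,:2].mean(0))
print('stand screws diag',atz('top',f([(145,233),(341,294),(278,487),(85,414)],7,(395,170)),.016)[:,:2].mean(0))
k=p[170:250,395:455].astype(int); hsv=cv2.cvtColor(p,cv2.COLOR_BGR2HSV)
m=np.zeros(p.shape[:2],bool); m[205:232,415:445]=1
y=m&(hsv[...,1]>150)&(hsv[...,2]>130)&(hsv[...,0]>15)&(hsv[...,0]<32)
n,l,st,ce=cv2.connectedComponentsWithStats(y.astype(np.uint8)); print('jaws',st[1:,4],atz('top',ce[1:],.078).round(4), atz('top',ce[1:],.078).mean(0))
print('knob top',atz('top',f([(281,97)],7,(395,170)),.150))
# pestle
g=(hsv[...,1]<90)|((hsv[...,0]>100)&(hsv[...,0]<130)&(hsv[...,1]>100)); m[:]=0;m[236:274,212:268]=1;g&=m
n,l,st,ce=cv2.connectedComponentsWithStats(g.astype(np.uint8)); i=1+st[1:,4].argmax(); q=np.argwhere(l==i)[:,::-1]
X=atz('top',q,.014)[:,:2]; c=X.mean(0); vt=np.linalg.svd(X-c)[2]; a=vt[0]; a=a*np.sign(a[1]); nn=np.array([-a[1],a[0]]); t=(X-c)@a;w=(X-c)@nn
print('pestle',len(q),c,a,'len',t.min(),t.max())
for x in np.arange(t.min(),t.max(),.015):
    s=(t>=x)&(t<x+.015); print(round(x,3),s.sum(),w[s].min().round(4),w[s].max().round(4),w[s].mean().round(4))
hd=t>t.max()-.08; A=np.polyfit(t,w,1); Ah=np.polyfit(t[hd],w[hd],1); print(A,Ah)
bl=(hsv[...,0]>100)&(hsv[...,0]<130)&(hsv[...,1]>120)&(l==i); print('band',(atz('top',np.argwhere(bl)[:,::-1].mean(0),.022)[0,:2]-c)@a)
np.save('pest.npy',np.r_[c,a])
mid=c+a*(t.min()+t.max())/2; print('mid',mid,'angle',np.degrees(np.arctan2(a[1],a[0])),'tip',c+a*t.min(),'top',c+a*t.max())
E
```

```text
rest c [0.5027 0.0983]
own +y [-0.24021331  0.97072013] 0.12810291399218604 0.08859687997529439 yaw of +y 103.89913070840026
stand c [ 0.576  -0.2389] 0.1046664879185829 0.10672462952683265
rest screws [0.50397004 0.09908853]
stand screws diag [ 0.57738398 -0.24128447]
jaws [ 1  1 14 15 13] [[ 0.6101 -0.2714  0.078 ]
 [ 0.6072 -0.2859  0.078 ]
 [ 0.5845 -0.226   0.078 ]
 [ 0.5846 -0.2541  0.078 ]
 [ 0.5607 -0.2388  0.078 ]] [ 0.58941437 -0.25523882  0.078     ]
knob top [[ 0.66029437 -0.24511487  0.15      ]]
pestle 382 [0.4736833  0.32129412] [0.48852098 0.87255215] len -0.08357699406436683 0.07074908177300322
-0.084 28 -0.0083 0.0078 0.0001
-0.069 30 -0.009 0.0086 -0.0002
-0.054 30 -0.009 0.009 0.0003
-0.039 28 -0.0082 0.0076 -0.0002
-0.024 42 -0.0126 0.0124 -0.0001
-0.009 42 -0.0122 0.0132 0.0001
0.006 43 -0.013 0.0129 -0.0
0.021 45 -0.0129 0.0133 0.0002
0.036 41 -0.0125 0.0119 -0.0001
0.051 43 -0.0128 0.0127 -0.0001
0.066 10 -0.011 0.0106 -0.0
[ 1.22261900e-16 -3.91769753e-16] [-0.0024982  0.0001066]
band -0.007129063491717606
mid [0.47054995 0.31569761] angle 60.75658377147326 tip [0.43285419 0.24836883] top [0.50824571 0.38302638]
```

```bash
python3 - <<'E'
from h import *
c=np.array([.5033,.0987]); yw=np.radians(103.9); ey=np.array([np.cos(yw),np.sin(yw)]); ex=np.array([ey[1],-ey[0]])
for n in('top','side'):
    p,W,d=load(n+'0',n); S=W.reshape(-1,3); col=p.reshape(-1,3)
    x=(S[:,:2]-c)@ex; y=(S[:,:2]-c)@ey; z=S[:,2]
    m=(abs(x)<.05)&(abs(y)<.08)&(z>.005)&(z<.2)
    print(n,m.sum())
    b=m&(z>.018); print('x range upper',np.percentile(x[b],[2,50,98]).round(4))
    bb=m&(z<.014)&(z>.006); print('base x',np.percentile(x[bb],[1,99]).round(4),'y',np.percentile(y[bb],[1,99]).round(4))
    for y0 in np.arange(-.075,.07,.01):
        s=b&(abs(y-y0)<.005)&(abs(x)<.009)
        if s.sum(): 
            o=np.argsort(z[s]); print((y0*1e3).round(),s.sum(),'y-z med',(np.median((y-z)[s])*1e3).round(1),'z',(np.percentile(z[s],[5,50,95])*1e3).round(1),'V',col[s].mean(0).round())
for n in('top','side'):
    p,W,d=load(n+'0',n);S=W.reshape(-1,3);q=(S[:,0]>.3)&(S[:,0]<.7)&(S[:,1]<.5)&(S[:,1]>-.3)&(abs(S[:,2])<.01);print(n,'bench',np.median(S[q,2]),S[q,2].std())
E
```

```text
top 1282
x range upper [-0.0205 -0.0003  0.0202]
base x [-0.0443  0.0446] y [-0.0654  0.0638]
-55.0 6 y-z med -80.1 z [23.4 29.1 32.2] V [60. 54. 52.]
-45.0 21 y-z med -71.1 z [21.1 26.7 35.2] V [31. 29. 30.]
-35.0 16 y-z med -57.0 z [18.9 22.2 27.6] V [95. 88. 81.]
-25.0 20 y-z med -55.7 z [23.6 29.5 36.3] V [124. 114. 104.]
-15.0 21 y-z med -55.1 z [34.7 40.8 45.6] V [124. 115. 105.]
-5.0 20 y-z med -54.7 z [41.5 51.  54.4] V [123. 114. 104.]
5.0 20 y-z med -55.0 z [54.4 59.7 67.4] V [123. 114. 104.]
15.0 22 y-z med -54.9 z [65.6 70.8 74.8] V [124. 115. 105.]
25.0 21 y-z med -53.6 z [74.4 78.9 83.5] V [125. 116. 106.]
35.0 21 y-z med -53.6 z [82.6 89.1 97.5] V [127. 118. 107.]
45.0 9 y-z med -48.9 z [86.4 90.5 93.3] V [111. 102.  93.]
side 771
x range upper [-0.0254 -0.0067  0.0146]
base x [-0.0491  0.0393] y [-0.0673  0.0609]
-55.0 10 y-z med -77.6 z [22.  25.4 28.8] V [46. 50. 57.]
-45.0 4 y-z med -74.0 z [20.7 26.9 27.4] V [70. 72. 75.]
-35.0 6 y-z med -53.8 z [19.3 22.1 24.9] V [156. 150. 143.]
-25.0 17 y-z med -52.4 z [20.1 27.4 32.3] V [171. 165. 157.]
-15.0 19 y-z med -51.7 z [31.4 36.6 43.4] V [173. 168. 161.]
-5.0 20 y-z med -51.5 z [38.4 46.5 50.9] V [168. 164. 157.]
5.0 21 y-z med -52.7 z [52.1 58.5 63.6] V [170. 165. 157.]
15.0 37 y-z med -49.5 z [20.2 63.7 74.8] V [148. 144. 137.]
25.0 17 y-z med -52.2 z [60.9 76.6 81.7] V [175. 170. 161.]
35.0 16 y-z med -51.9 z [81.4 86.9 90.1] V [174. 172. 168.]
top bench 0.00046736385147017057 0.0032243521939368616
side bench -0.0009808629775731603 0.002431173012419844
```

```bash
python3 - <<'E'
from h import *
p,W,d=load('side0','side'); pt,Wt,dt=load('top0','top')
H=lambda p:cv2.cvtColor(p,cv2.COLOR_BGR2HSV)
hs=H(p);ht=H(pt)
def cen(h,lo,hi,smin,vmin,box):
    u0,v0,u1,v1=box; m=(h[...,0]>=lo)&(h[...,0]<=hi)&(h[...,1]>smin)&(h[...,2]>vmin); k=np.zeros_like(m);k[v0:v1,u0:u1]=1
    q=np.argwhere(m&k)[:,::-1]; return q
for nm,lo,hi,sm,vm,bt,bs in [('blue',100,130,130,60,(214,236,268,274),(255,185,285,215)),('orange',3,18,190,120,(222,188,275,218),(300,183,325,210)),('jaws',15,32,150,130,(415,205,445,232),(350,240,395,270)),('red',0,8,170,80,(425,175,440,195),(395,210,412,255))]:
    a=cen(ht,lo,hi,sm,vm,bt);b=cen(hs,lo,hi,sm,vm,bs)
    print(nm,len(a),len(b),a.mean(0),b.mean(0),a.min(0),a.max(0),b.min(0),b.max(0))
    if len(b) and len(a): print('  cloud med top',np.median(Wt[a[:,1],a[:,0]],0).round(4),'side',np.median(W[b[:,1],b[:,0]],0).round(4))
X=np.array([.5766,-.2396,.078]); print(proj('side',X)); print(proj('side',[[.6603,-.2451,.15],[.6603,-.2451,.068]]))
cv2.imwrite('pics/s1.png',cv2.resize(p[180:300,240:440],None,fx=4,fy=4,interpolation=cv2.INTER_CUBIC))
E
```

```text
<stdin>:10: RuntimeWarning: Mean of empty slice.
  ret = um.true_divide(
Traceback (most recent call last):
ValueError: zero-size array to reduction operation minimum which has no identity
```

```bash
cat >> h.py <<'E'
from scipy.linalg import expm,logm
from scipy.spatial.transform import Rotation as Ro
def rows(pos,R,n):
    s=env.state(); A=np.eye(4);A[:3,:3]=s['ee_rot'];A[:3,3]=s['eef_pos'];B=np.eye(4);B[:3,:3]=R;B[:3,3]=pos
    D=np.linalg.inv(A)@B; E=expm(np.real(logm(D))/n)
    print('total deg',np.degrees(Ro.from_matrix(D[:3,:3]).as_rotvec()).round(2),'mm',(D[:3,3]*1e3).round(1))
    r=np.r_[np.degrees(Ro.from_matrix(E[:3,:3]).as_rotvec())/6,E[:3,3]/.06]
    print(n,'x',r.round(4).tolist(), '' if abs(r).max()<=1 else 'TOO BIG')
def Rdown(deg):  # tool down, x at yaw deg
    c,s=np.cos(np.radians(deg)),np.sin(np.radians(deg)); x=np.array([c,s,0]);z=np.array([0,0,-1.]);return np.c_[x,np.cross(z,x),z]
def st():
    s=env.state(); print(round(s['t'],2),'pos',s['eef_pos'].round(4),'q',s['q'].round(2),'F',s['contact_force'].round(1),'M',s['moment'].round(2),'w',round(s['grip_width'],4),'gf',round(s['grasp_force'],1)); return s
pm=np.array([.47055,.3157]); pa=np.array([.48852,.87255])
E
python3 - <<'E'
from h import *
g=pm+.042*pa; rows([*g,.10],Rdown(60.76),18)
q=np.load('side0.npz')['p']; cv2.imwrite('pics/s1.png',cv2.resize(q[180:300,240:440],None,fx=4,fy=4,interpolation=cv2.INTER_CUBIC))
c=np.array([.5033,.0987]); yw=np.radians(103.9); ey=np.array([np.cos(yw),np.sin(yw)]); ex=np.array([ey[1],-ey[0]])
f=lambda u:(u*4+1.5-np.array([240,180])*4).round(0).tolist()
P=[[*(c+a*ex*.045+b*ey*.065),.01] for a,b in((-1,1),(-1,-1),(1,-1),(1,1))]; print('rest corners',f(proj('side',P)))
print('mouth',f(proj('side',[.5766,-.2396,.078])),'knob',f(proj('side',[[.6603,-.2451,.15],[.6603,-.2451,.068]])))
print('pestle top, band,tip',f(proj('side',[[*(pm+t*pa),.012] for t in(.075,-.003,-.075)])))
E
```

```text
total deg [-9.000e-02  6.000e-02  9.267e+01] mm [-281.7  -39.5  127.7]
18 x [-0.0008, 0.0006, 0.858, -0.2389, 0.1721, 0.1181] 
rest corners [[132.0, 164.0], [223.0, 225.0], [321.0, 194.0], [228.0, 137.0]]
mouth [[525.0, 281.0]] knob [[658.0, 155.0], [646.0, 275.0]]
pestle top, band,tip [[127.0, 54.0], [107.0, 85.0], [87.0, 117.0]]
```

View pics/s1.png

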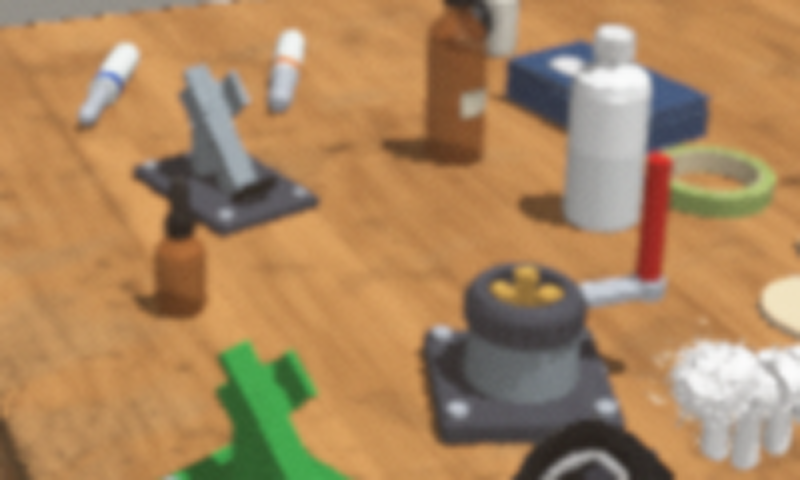

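```bash
python3 -m inch '[[[0,0,0.86,-0.24,0.17,0.12,0.6],[0,0,0.86,-0.24,0.17,0.12,0.6],[0,0,0.86,-0.24,0.17,0.12,0.6],[0,0,0.86,-0.24,0.17,0.12,0.6],[0,0,0.86,-0.24,0.17,0.12,0.6],[0,0,0.86,-0.24,0.17,0.12,0.6],[0,0,0.86,-0.24,0.17,0.12,0.6],[0,0,0.86,-0.24,0.17,0.12,0.6],[0,0,0.86,-0.24,0.17,0.12,0.6]]]'
python3 -m inch '[[[0,0,0.86,-0.24,0.17,0.12,0.6],[0,0,0.86,-0.24,0.17,0.12,0.6],[0,0,0.86,-0.24,0.17,0.12,0.6],[0,0,0.86,-0.24,0.17,0.12,0.6],[0,0,0.86,-0.24,0.17,0.12,0.6],[0,0,0.86,-0.24,0.17,0.12,0.6],[0,0,0.86,-0.24,0.17,0.12,0.6],[0,0,0.86,-0.24,0.17,0.12,0.6],[0,0,0.84,-0.24,0.17,0.12,0.6],[0,0,0,0,0,0,0.6]]]'
python3 - <<'E'
from h import *
st(); g=pm+.042*pa; rows([*g,.016],Rdown(60.76),5)
print('caps amber, white, dropper',atz('top',[[312,170]],.151),atz('top',[[360,153]],.15),atz('top',[[367,272]],.098))
E
```

```text
t: 1.23
eef_pos: [0.4087, 0.4818, 0.1629]
ee_rot: [[-0.289, 0.957, -0.001], [0.957, 0.289, -0.001], [-0.0, -0.001, -1.0]]
contact_force: [0.6, 0.3, 0.6]
grip_width: 0.0553
grasp_force: 0.0
t: 2.48
eef_pos: [0.489, 0.3497, 0.0979]
ee_rot: [[0.49, 0.871, -0.002], [0.871, -0.49, -0.001], [-0.002, -0.002, -1.0]]
contact_force: [-0.6, 0.2, -0.3]
grip_width: 0.0552
grasp_force: 0.0
2.48 pos [0.489  0.3497 0.0979] q [0.42 0.36 1.63 0.   1.16 0.93] F [-0.6  0.2 -0.3] M [-0.02  0.08 -0.05] w 0.0552 gf 0.0
total deg [-0.09  0.12 -0.13] mm [ 3.5  0.6 81.9]
5 x [-0.0029, 0.0039, -0.0044, 0.0114, 0.002, 0.2729] 
caps amber, white, dropper [[0.69899061 0.09583382 0.151     ]] [[ 0.7482182  -0.03856308  0.15      ]] [[ 0.41927819 -0.05694909  0.098     ]]
```

```bash
python3 -m inch '[[[0,0,0,0.01,0,0.27,0.6],[0,0,0,0.01,0,0.27,0.6],[0,0,0,0.01,0,0.27,0.6],[0,0,0,0.01,0,0.27,0.6],[0,0,0,0.01,0,0.27,0.6],[0,0,0,0,0,0,0.6],[0,0,0,0,0,0,0],[0,0,0,0,0,0,0],[0,0,0,0,0,0,0],[0,0,0,0,0,0,0],[0,0,0,0,0,0,0],[0,0,0,0,0,0,0]]]'
python3 -c "
from h import *
st()"
```

```text
t: 3.98
eef_pos: [0.4915, 0.3535, 0.0186]
ee_rot: [[0.49, 0.872, 0.001], [0.872, -0.49, 0.0], [0.001, 0.001, -1.0]]
contact_force: [-0.6, -1.6, 4.0]
grip_width: 0.0238
grasp_force: 30.0
3.98 pos [0.4915 0.3535 0.0186] q [ 0.42  0.48  1.65 -0.    1.02  0.94] F [-0.6 -1.6  4. ] M [-0.19  0.05 -0.07] w 0.0238 gf 30.0
```

```bash
cat >> h.py <<'E'
rc=np.array([.5033,.0987]); _y=np.radians(103.9); ey=np.array([np.cos(_y),np.sin(_y),0]); ex=np.array([ey[1],-ey[0],0]); Z=np.array([0,0,1.])
u_=(ey+Z)/2**.5; n_=(ey-Z)/2**.5   # up-slope axis, into-slope normal
S=np.array([*rc,.07])-.001*ey
Rp=np.c_[u_,ex,n_]      # place orientation
Rg=np.c_[n_,ex,-u_]     # take-by-end orientation
def place(up,off): return S+u_*(.056+up)-n_*(.0066+off)
E
python3 -m inch '[[[0,0,0,0,0,-0.5,0],[0,0,0,0,0,-0.6,0],[0,0,0,0,0,-0.6,0],[0,0,0,0,0,-0.6,0],[0,0,0,0,0,0,0]]]'
python3 -c "
from h import *
st(); print(place(.005,.06),np.linalg.det(Rp)); rows(place(.005,.06),Rp,20); rows(place(.005,.06),Rp,12)"
```

```text
t: 4.6
eef_pos: [0.4927, 0.3543, 0.1585]
ee_rot: [[0.49, 0.872, 0.005], [0.872, -0.49, 0.003], [0.005, 0.003, -1.0]]
contact_force: [-0.7, -0.5, -2.7]
grip_width: 0.0237
grasp_force: 30.0
4.6 pos [0.4927 0.3543 0.1585] q [0.42 0.29 1.58 0.   1.26 0.94] F [-0.7 -0.5 -2.7] M [ 0.03  0.04 -0.04] w 0.0237 gf 30.0
[0.50449148 0.09388544 0.16022683] 0.9999999999999998
total deg [ 17.21  42.62 -40.83] mm [-221.2  137.9   -2.3]
20 x [0.1435, 0.3551, -0.3402, -0.2066, 0.044, -0.0853] 
total deg [ 17.21  42.62 -40.83] mm [-221.2  137.9   -2.3]
12 x [0.2391, 0.5919, -0.567, -0.3451, 0.0781, -0.1375]
```

```bash

python3 -m inch '[[[0,0,0,0,0,-0.5,0],[0,0,0,0,0,-0.5,0],[0,0,0,0,0,0,0]]]'
python3 -c "
from h import *
st(); rows(place(.005,.12),Rp,20)"
```

```text
t: 4.97
eef_pos: [0.4916, 0.3538, 0.216]
ee_rot: [[0.49, 0.872, 0.002], [0.872, -0.49, 0.001], [0.002, 0.001, -1.0]]
contact_force: [0.2, 0.8, -1.9]
grip_width: 0.0237
grasp_force: 30.0
4.97 pos [0.4916 0.3538 0.216 ] q [0.42 0.24 1.52 0.   1.37 0.94] F [ 0.2  0.8 -1.9] M [0.01 0.02 0.03] w 0.0237 gf 30.0
total deg [ 17.04  42.74 -40.91] mm [-251.2  167.6   13.1]
20 x [0.142, 0.3561, -0.3409, -0.2425, 0.06, -0.0861]
```

```bash

python3 -m inch '[[[0.142,0.356,-0.341,-0.242,0.06,-0.086,0],[0.142,0.356,-0.341,-0.242,0.06,-0.086,0],[0.142,0.356,-0.341,-0.242,0.06,-0.086,0],[0.142,0.356,-0.341,-0.242,0.06,-0.086,0],[0.142,0.356,-0.341,-0.242,0.06,-0.086,0],[0.142,0.356,-0.341,-0.242,0.06,-0.086,0],[0.142,0.356,-0.341,-0.242,0.06,-0.086,0],[0.142,0.356,-0.341,-0.242,0.06,-0.086,0],[0.142,0.356,-0.341,-0.242,0.06,-0.086,0],[0.142,0.356,-0.341,-0.242,0.06,-0.086,0]]]'
python3 -c "
from h import *
st()"
python3 -m inch '[[[0.142,0.356,-0.341,-0.242,0.06,-0.086,0],[0.142,0.356,-0.341,-0.242,0.06,-0.086,0],[0.142,0.356,-0.341,-0.242,0.06,-0.086,0],[0.142,0.356,-0.341,-0.242,0.06,-0.086,0],[0.142,0.356,-0.341,-0.242,0.06,-0.086,0],[0.142,0.356,-0.341,-0.242,0.06,-0.086,0],[0.142,0.356,-0.341,-0.242,0.06,-0.086,0],[0.142,0.356,-0.341,-0.242,0.06,-0.086,0],[0.142,0.356,-0.341,-0.242,0.06,-0.086,0],[0.142,0.356,-0.341,-0.242,0.06,-0.086,0],[0,0,0,0,0,0,0]]]'
python3 -c "
from h import *
st(); rows(place(.006,.03),Rp,5)"
```

```text
t: 6.22
eef_pos: [0.4735, 0.1991, 0.2365]
ee_rot: [[0.155, 0.988, -0.023], [0.911, -0.133, 0.389], [0.381, -0.081, -0.921]]
contact_force: [-0.5, -0.4, -2.7]
grip_width: 0.0235
grasp_force: 30.0
6.22 pos [0.4735 0.1991 0.2365] q [-0.09 -0.06  1.86  0.4   1.42 -0.01] F [-0.5 -0.4 -2.7] M [-0.35  0.03  0.02] w 0.0235 gf 30.0
t: 7.6
eef_pos: [0.5132, 0.0526, 0.1995]
ee_rot: [[-0.163, 0.971, -0.174], [0.686, 0.238, 0.687], [0.709, -0.007, -0.706]]
contact_force: [-0.0, -0.9, -2.2]
grip_width: 0.0234
grasp_force: 30.0
7.6 pos [0.5132 0.0526 0.1995] q [-0.48  0.31  1.66  0.57  1.73 -0.79] F [-0.  -0.9 -2.2] M [-0.57 -0.09  0.03] w 0.0234 gf 30.0
total deg [-0.2  -0.13 -0.39] mm [ 2.9  1.8 87.6]
5 x [-0.0068, -0.0043, -0.0131, 0.0098, 0.0056, 0.292]
```

```bash

python3 -m inch '[[[0,0,-0.013,0.01,0.005,0.3,0],[0,0,-0.013,0.01,0.005,0.3,0],[0,0,-0.013,0.01,0.005,0.3,0],[0,0,-0.013,0.01,0.005,0.29,0],[0,0,-0.013,0.01,0.005,0.27,0],[0,0,0,0,0,0,0],[0,0,0,0,0,0,0]]]'
python3 - <<'E'
from h import *
s=st(); rows(place(.006,.03),Rp,2)
T=s['eef_pos'];R=s['ee_rot']
t,_=snap('top','top1'); sd,_=snap('side','side1')
ax=T+R[:,2]*.0066; f=lambda X:np.array(X)
for n,im,o in(('top',t,(285,200)),('side',sd,(265,165))):
    c=cv2.resize(im[o[1]:o[1]+65,o[0]:o[0]+65],None,fx=6,fy=6,interpolation=cv2.INTER_CUBIC)
    L=[ax-R[:,0]*.118, ax-R[:,0]*.056, ax+R[:,0]*.032]
    q=proj(n,L); print(n,'pred tip,shoulder,top',((q-np.array(o)+.5)*6-.5).round(0).tolist())
    q=proj(n,[S-.062*u_,S,S+.088*u_]); print(n,'home tip,shoulder,top',((q-np.array(o)+.5)*6-.5).round(0).tolist())
    cv2.imwrite(f'pics/z_{n}.png',c)
a=np.hstack([cv2.imread('pics/z_top.png'),cv2.imread('pics/z_side.png')]); cv2.imwrite('pics/z1.png',a)
E
```

```text
t: 8.48
eef_pos: [0.5006, 0.1151, 0.1435]
ee_rot: [[-0.176, 0.97, -0.17], [0.686, 0.245, 0.685], [0.706, 0.004, -0.708]]
contact_force: [0.0, -0.9, -2.2]
grip_width: 0.0236
grasp_force: 30.0
8.47 pos [0.5006 0.1151 0.1435] q [-0.39  0.33  1.77  0.61  1.58 -0.8 ] F [ 0.  -0.9 -2.2] M [-0.47 -0.12  0.02] w 0.0236 gf 30.0
total deg [-0.05  0.07  0.35] mm [-2.3 -1.3  2.9]
2 x [-0.0038, 0.006, 0.0291, -0.0196, -0.011, 0.0246] 
top pred tip,shoulder,top [[288.0, 230.0], [198.0, 242.0], [60.0, 261.0]]
top home tip,shoulder,top [[254.0, 250.0], [165.0, 261.0], [28.0, 279.0]]
side pred tip,shoulder,top [[260.0, 318.0], [210.0, 208.0], [140.0, 58.0]]
side home tip,shoulder,top [[237.0, 360.0], [188.0, 252.0], [121.0, 103.0]]
```

View pics/z1.png

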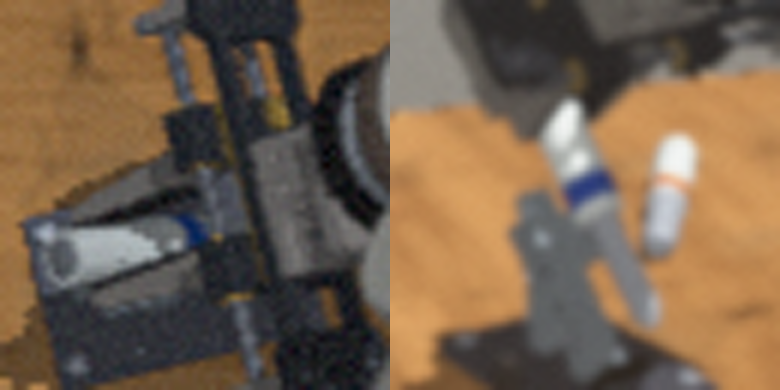

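```bash
python3 - <<'E'
from h import *
s=env.state();T=s['eef_pos'];R=s['ee_rot'];ax=T+R[:,2]*.0066
for n in('top','side'):
    p,W,d=load(n+'1',n); h=cv2.cvtColor(p,cv2.COLOR_BGR2HSV)
    X=[ax+R[:,0]*(t-.043) for t in(-.075,-.0445,-.013,-.001,.03,.075)]
    q=proj(n,X); b=q[3].round().astype(int)
    m=np.zeros(h.shape[:2],bool); m[b[1]-9:b[1]+10,b[0]-9:b[0]+10]=1
    bl=m&(h[...,0]>100)&(h[...,0]<130)&(h[...,1]>110)&(h[...,2]>60)
    z=np.argwhere(bl)[:,::-1]; print(n,'band',len(z),z.mean(0).round(2),'pred',q[3].round(2),'cloud',np.median(W[bl],0).round(4),'axis pt',X[3].round(4))
    # lateral profile on shank & head: low saturation or not wood
    D=q[5]-q[0];D/=np.linalg.norm(D);N=np.array([-D[1],D[0]])
    for i in(1,4):
        tt=np.arange(-12,12.1,.5); pts=(q[i]+tt[:,None]*N).astype(np.float32)
        v=cv2.remap(h,pts[None,:,0],pts[None,:,1],cv2.INTER_LINEAR)[0]
        print(n,i,q[i].round(1),'N',N.round(2),'sat',v[::2,1].tolist(),'val',v[::2,2].tolist())
# rest in side0: edges of base by reprojecting with corrections
E
```

```text
top band 18 [316.67 237.89] pred [314.64 240.29] cloud [0.513  0.0824 0.1173] axis pt [0.5074 0.0891 0.1079]
top 1 [325.4 238.9] N [-0.13 -0.99] sat [42, 34, 68, 55, 50, 50, 57, 53, 61, 34, 20, 24, 42, 27, 24, 23, 30, 25, 36, 20, 28, 34, 55, 40, 62] val [58, 58, 64, 45, 45, 44, 47, 50, 45, 47, 43, 43, 47, 73, 83, 80, 83, 80, 79, 76, 77, 75, 70, 58, 58]
top 4 [306.7 241.3] N [-0.13 -0.99] sat [28, 52, 42, 30, 17, 15, 13, 11, 21, 25, 19, 15, 15, 17, 15, 16, 15, 18, 39, 26, 11, 9, 9, 13, 47] val [55, 52, 65, 88, 93, 95, 96, 92, 64, 77, 140, 172, 179, 184, 184, 159, 117, 61, 35, 45, 78, 95, 95, 93, 84]
side band 18 [297.56 195.67] pred [298.05 195.8 ] cloud [0.5022 0.0795 0.1119] axis pt [0.5074 0.0891 0.1079]
side 1 [303.9 208.5] N [ 0.91 -0.42] sat [9, 10, 14, 13, 14, 60, 115, 137, 130, 84, 19, 10, 8, 9, 50, 80, 61, 23, 5, 12, 17, 47, 93, 131, 144] val [99, 100, 101, 101, 104, 130, 167, 186, 180, 155, 129, 129, 130, 127, 129, 124, 122, 128, 134, 145, 157, 170, 179, 185, 189]
side 4 [293.9 186.9] N [ 0.91 -0.42] sat [147, 146, 146, 145, 146, 146, 132, 91, 34, 6, 4, 3, 3, 5, 5, 20, 60, 98, 113, 121, 129, 134, 137, 139, 140] val [198, 196, 198, 199, 196, 190, 181, 172, 168, 189, 215, 230, 233, 220, 186, 155, 139, 137, 143, 160, 176, 190, 196, 200, 203]
```

```bash

python3 -m inch '[[[0,0,0.03,0,-0.03,0.12,0],[0,0,0.03,0,-0.03,0.12,0],[0,0,0,0,0,0.12,0],[0,0,0,0,0,0.06,0],[0,0,0,0,0,0,0]]]'
cat >> h.py <<'E'
def loc():
    s=st(); R=s['ee_rot']; P=s['eef_pos']+R[:,2]*.0066-R[:,0]*.056; e=P-S
    print('shoulder rel home mm: x',(e@ex*1e3).round(1),'up',(e@u_*1e3).round(1),'off',(-e@n_*1e3).round(1),'F x,up,off',(s['contact_force']@ex).round(1),(s['contact_force']@u_).round(1),(-s['contact_force']@n_).round(1)); return s
E
python3 -c "
from h import *
loc()"
```

```text
t: 9.2
eef_pos: [0.4921, 0.132, 0.1251]
ee_rot: [[-0.169, 0.971, -0.172], [0.687, 0.241, 0.686], [0.707, -0.002, -0.707]]
contact_force: [-0.3, 0.1, -2.0]
grip_width: 0.0237
grasp_force: 30.0
9.2 pos [0.4921 0.132  0.1251] q [-0.36  0.33  1.81  0.62  1.53 -0.8 ] F [-0.3  0.1 -2. ] M [-0.55 -0.08  0.02] w 0.0237 gf 30.0
shoulder rel home mm: x -2.9 up 8.4 off 6.9 F x,up,off -0.3 -1.3 -1.5
```

```bash

python3 -m inch '[[[0,0,0,0,0,0.06,0],[0,0,0,0,0,0.03,0],[0,0,0,0,0,0,0]]]'
python3 -c "
from h import *
loc()"
python3 -m inch '[[[0,0,0,0,0,0.025,0],[0,0,0,0,0,0,0]]]'
python3 -c "
from h import *
loc()"
```

```text
t: 9.57
eef_pos: [0.4914, 0.1355, 0.1214]
ee_rot: [[-0.169, 0.971, -0.171], [0.687, 0.241, 0.686], [0.707, -0.002, -0.708]]
contact_force: [0.1, 0.6, -1.5]
grip_width: 0.0239
grasp_force: 30.0
9.57 pos [0.4914 0.1355 0.1214] q [-0.36  0.34  1.81  0.62  1.52 -0.81] F [ 0.1  0.6 -1.5] M [-0.54 -0.04  0.01] w 0.0239 gf 30.0
shoulder rel home mm: x -2.8 up 8.3 off 1.8 F x,up,off 0.2 -0.6 -1.5
t: 9.82
eef_pos: [0.4914, 0.1363, 0.1206]
ee_rot: [[-0.17, 0.971, -0.171], [0.687, 0.241, 0.685], [0.706, -0.001, -0.708]]
contact_force: [-0.4, -1.8, -1.6]
grip_width: 0.0234
grasp_force: 30.0
9.82 pos [0.4914 0.1363 0.1206] q [-0.36  0.34  1.81  0.62  1.52 -0.81] F [-0.4 -1.8 -1.6] M [-0.57 -0.09 -0.04] w 0.0234 gf 30.0
shoulder rel home mm: x -2.6 up 8.3 off 0.7 F x,up,off -0.8 -2.3 0.0
```

```bash

python3 -m inch '[[[0,0,0,0,0,0.02,0],[0,0,0,0,0,0,0]]]'
python3 -c "
from h import *
loc()"
python3 -m inch '[[[0,0,0,-0.05,0,0,0],[0,0,0,-0.05,0,0,0],[0,0,0,0,0,0,0]]]'
python3 -c "
from h import *
loc()"
```

```text
t: 10.07
eef_pos: [0.4914, 0.1367, 0.1204]
ee_rot: [[-0.17, 0.97, -0.171], [0.687, 0.241, 0.685], [0.706, -0.001, -0.708]]
contact_force: [-1.9, -4.5, 4.7]
grip_width: 0.0239
grasp_force: 30.0
10.07 pos [0.4914 0.1367 0.1204] q [-0.36  0.34  1.81  0.62  1.52 -0.81] F [-1.9 -4.5  4.7] M [-0.47  0.29  0.29] w 0.0239 gf 30.0
shoulder rel home mm: x -2.4 up 8.4 off 0.3 F x,up,off -2.9 0.6 6.1
t: 10.45
eef_pos: [0.4931, 0.133, 0.1167]
ee_rot: [[-0.171, 0.971, -0.169], [0.686, 0.24, 0.686], [0.707, 0.001, -0.707]]
contact_force: [-0.3, -2.3, 4.3]
grip_width: 0.0235
grasp_force: 30.0
10.45 pos [0.4931 0.133  0.1167] q [-0.36  0.35  1.81  0.62  1.52 -0.81] F [-0.3 -2.3  4.3] M [0.04 0.07 0.06] w 0.0235 gf 30.0
shoulder rel home mm: x -1.6 up 3.0 off 0.5 F x,up,off -0.8 1.6 4.5
```

```bash

python3 -m inch '[[[0,0,0,-0.03,0,0,0],[0,0,0,0,0,0,0]]]'
python3 -c "
from h import *
loc()"
python3 -m inch '[[[0,0,0,-0.03,0,0,0],[0,0,0,0,0,0,0]]]'
python3 -c "
from h import *
loc()"
```

```text
t: 10.7
eef_pos: [0.4932, 0.1329, 0.1166]
ee_rot: [[-0.171, 0.971, -0.17], [0.684, 0.241, 0.689], [0.709, 0.001, -0.705]]
contact_force: [-0.4, 1.9, 10.1]
grip_width: 0.0237
grasp_force: 30.0
10.7 pos [0.4932 0.1329 0.1166] q [-0.36  0.35  1.81  0.62  1.52 -0.82] F [-0.4  1.9 10.1] M [1.07 0.38 0.01] w 0.0237 gf 30.0
shoulder rel home mm: x -1.5 up 2.9 off 0.3 F x,up,off 0.1 8.6 5.8
t: 10.95
eef_pos: [0.4933, 0.1328, 0.1165]
ee_rot: [[-0.171, 0.97, -0.171], [0.681, 0.242, 0.691], [0.712, 0.002, -0.702]]
contact_force: [-2.3, 3.7, 16.0]
grip_width: 0.0236
grasp_force: 30.0
10.95 pos [0.4933 0.1328 0.1165] q [-0.36  0.35  1.81  0.63  1.52 -0.82] F [-2.3  3.7 16. ] M [2.09 0.75 0.1 ] w 0.0236 gf 30.0
shoulder rel home mm: x -1.4 up 2.7 off 0.1 F x,up,off -1.4 14.2 8.4
```

```bash

python3 -m inch '[[[0,0,0,0.035,0,-0.01,0],[0,0,0,0,0,0,0],[0,0,0,0,0,0,0.5],[0,0,0,0,0,0,0.5],[0,0,0,0,0,0,0.5]]]'
python3 -c "
from h import *
loc()"
python3 -m inch '[[[0,0,0,0,0,-0.3,0.5],[0,0,0,0,0,-0.6,0.5],[0,0,0,0,0,-0.6,0.5],[0,0,0,0,0,-0.6,0.5],[0,0,0,0,0,0,0.5]]]'
python3 - <<'E'
from h import *
loc(); t,_=snap('top','top2'); sd,_=snap('side','side2')
Z=[]
for n,im,o in(('top',t,(285,200)),('side',sd,(265,165))):
    q=proj(n,[S-.062*u_,S,S+.088*u_]); print(n,'home tip,shoulder,top',((q-np.array(o)+.5)*6-.5).round(0).tolist())
    Z.append(cv2.resize(im[o[1]:o[1]+65,o[0]:o[0]+65],None,fx=6,fy=6,interpolation=cv2.INTER_CUBIC))
cv2.imwrite('pics/z2.png',np.hstack(Z))
E
```

```text
t: 11.58
eef_pos: [0.4922, 0.1317, 0.1145]
ee_rot: [[-0.169, 0.971, -0.171], [0.687, 0.241, 0.686], [0.707, -0.002, -0.707]]
contact_force: [-0.6, 0.2, 0.1]
grip_width: 0.046
grasp_force: 0.0
11.57 pos [0.4922 0.1317 0.1145] q [-0.36  0.35  1.81  0.62  1.51 -0.82] F [-0.6  0.2  0.1] M [-0.34 -0.   -0.03] w 0.046 gf 0.0
shoulder rel home mm: x -2.9 up 0.7 off -0.4 F x,up,off -0.5 0.3 -0.1
t: 12.2
eef_pos: [0.5159, 0.0429, 0.2061]
ee_rot: [[-0.171, 0.971, -0.166], [0.689, 0.238, 0.684], [0.704, 0.003, -0.71]]
contact_force: [-0.3, 0.3, 0.2]
grip_width: 0.0458
grasp_force: 0.0
12.2 pos [0.5159 0.0429 0.2061] q [-0.49  0.31  1.65  0.56  1.74 -0.8 ] F [-0.3  0.3  0.2] M [-0.31 -0.05  0.01] w 0.0458 gf 0.0
shoulder rel home mm: x -1.1 up 0.5 off 129.6 F x,up,off -0.2 0.3 -0.1
top home tip,shoulder,top [[254.0, 250.0], [165.0, 261.0], [28.0, 279.0]]
side home tip,shoulder,top [[237.0, 360.0], [188.0, 252.0], [121.0, 103.0]]
```

View pics/z2.png

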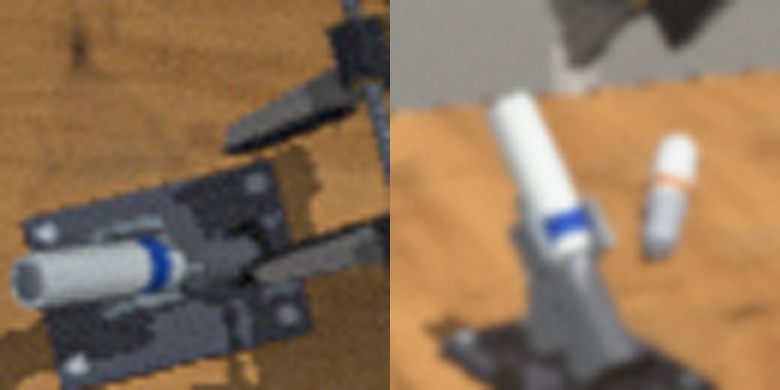

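```bash
cat >> h.py <<'E'
S2=S-.0015*ex
def take(back): return S2+u_*(.063+back)
E
python3 -c "
from h import *
w=S2+.05*ey; w[2]=.30; rows(w,Rdown(103.9),10)
print(w,take(.08))"
```

```text
total deg [-9.000e-02 -4.496e+01 -3.000e-02] mm [141.3   1.    4.7]
10 x [-0.0016, -0.7494, -0.0006, 0.2294, 0.0018, -0.076] 
[0.49007275 0.14590477 0.3       ] [0.47779319 0.19552417 0.17111627]
```

```bash

python3 -m inch '[[[0,-0.75,0,0.23,0,-0.076,0.5],[0,-0.75,0,0.23,0,-0.076,0.5],[0,-0.75,0,0.23,0,-0.076,0.5],[0,-0.75,0,0.23,0,-0.076,0.5],[0,-0.75,0,0.23,0,-0.076,0.5],[0,-0.75,0,0.23,0,-0.076,0.5],[0,-0.75,0,0.23,0,-0.076,0.5],[0,-0.75,0,0.23,0,-0.076,0.5],[0,-0.75,0,0.23,0,-0.076,0.5],[0,-0.75,0,0.23,0,-0.076,0.5],[0,0,0,0,0,0,0.5]]]'
python3 -c "
from h import *
st(); rows(take(.09),Rg,10)"
```

```text
t: 13.68
eef_pos: [0.4877, 0.1482, 0.2994]
ee_rot: [[-0.245, 0.969, -0.003], [0.969, 0.245, -0.001], [0.0, -0.003, -1.0]]
contact_force: [0.1, 0.8, -0.9]
grip_width: 0.046
grasp_force: 0.0
13.68 pos [0.4877 0.1482 0.2994] q [ 0.06 -0.05  1.68 -0.    1.52 -0.19] F [ 0.1  0.8 -0.9] M [-0.06  0.04  0.  ] w 0.046 gf 0.0
total deg [ -0.05 -45.     0.36] mm [ 55.4   2.4 121.2]
10 x [-0.0008, -0.75, 0.006, 0.1607, 0.0036, 0.1617]
```

```bash

python3 -m inch '[[[0,-0.75,0.006,0.16,0.004,0.162,0.5],[0,-0.75,0.006,0.16,0.004,0.162,0.5],[0,-0.75,0.006,0.16,0.004,0.162,0.5],[0,-0.75,0.006,0.16,0.004,0.162,0.5],[0,-0.75,0.006,0.16,0.004,0.162,0.5],[0,-0.75,0.006,0.16,0.004,0.162,0.5],[0,-0.75,0.006,0.16,0.004,0.162,0.5],[0,-0.75,0.006,0.16,0.004,0.162,0.5],[0,-0.75,0.006,0.16,0.004,0.162,0.5],[0,-0.75,0.006,0.16,0.004,0.162,0.5],[0,0,0,0,0,0,0.5]]]'
python3 -c "
from h import *
st(); rows(take(.03),Rg,5);rows(take(.0),Rg,5)"
```

```text
t: 15.05
eef_pos: [0.4762, 0.1989, 0.1756]
ee_rot: [[-0.171, 0.972, 0.162], [0.685, 0.236, -0.689], [-0.708, -0.007, -0.706]]
contact_force: [-0.8, -0.9, -0.7]
grip_width: 0.0461
grasp_force: 0.0
15.05 pos [0.4762 0.1989 0.1756] q [ 0.56  0.35  1.67 -0.74  1.47  0.53] F [-0.8 -0.9 -0.7] M [0.32 0.17 0.01] w 0.0461 gf 0.0
total deg [-0.48  0.09  0.11] mm [ 0.7  1.2 55.7]
5 x [-0.0161, 0.0029, 0.0037, 0.0021, 0.0034, 0.1858] 
total deg [-0.48  0.09  0.11] mm [ 0.7  1.5 85.7]
5 x [-0.0161, 0.0029, 0.0037, 0.0022, 0.0039, 0.2858]
```

```bash

python3 -m inch '[[[-0.03,0,0,0,0.005,0.24,0.5],[-0.03,0,0,0,0.005,0.24,0.5],[-0.02,0,0,0.005,0.005,0.24,0.5],[0,0,0,0,0.005,0.24,0.5],[0,0,0,0.005,0.005,0.24,0.5],[0,0,0,0,0,0.22,0.5],[0,0,0,0,0,0,0.5]]]'
python3 -c "
from h import *
st(); rows(take(.0),Rg,2)"
python3 -m inch '[[[0,0,0,0,0,0,0],[0,0,0,0,0,0,0],[0,0,0,0,0,0,0],[0,0,0,0,0,0,0]]]'
python3 -c "
from h import *
s=st(); rows(take(.0),Rg,2);print(s['contact_force']@ex)"
```

```text
t: 15.92
eef_pos: [0.4938, 0.1412, 0.1176]
ee_rot: [[-0.166, 0.971, 0.173], [0.686, 0.24, -0.686], [-0.708, 0.005, -0.706]]
contact_force: [0.4, 0.3, 0.5]
grip_width: 0.0461
grasp_force: 0.0
15.93 pos [0.4938 0.1412 0.1176] q [ 0.46  0.37  1.77 -0.8   1.31  0.56] F [0.4 0.3 0.5] M [0.27 0.1  0.04] w 0.0461 gf 0.0
total deg [ 0.2   0.06 -0.21] mm [ 2.1 -2.5  2.1]
2 x [0.0163, 0.0054, -0.0173, 0.0179, -0.021, 0.0178] 
t: 16.42
eef_pos: [0.4944, 0.1425, 0.1189]
ee_rot: [[-0.165, 0.97, 0.176], [0.687, 0.241, -0.685], [-0.708, 0.007, -0.707]]
contact_force: [-1.7, 1.9, 2.0]
grip_width: 0.0241
grasp_force: 29.9
16.43 pos [0.4944 0.1425 0.1189] q [ 0.46  0.37  1.77 -0.8   1.31  0.56] F [-1.7  1.9  2. ] M [ 0.22  0.28 -0.18] w 0.0241 gf 29.9
total deg [ 0.34  0.04 -0.26] mm [ 2.3 -3.4  3.9]
2 x [0.0287, 0.0031, -0.0215, 0.0192, -0.0283, 0.0321] 
-1.1601836246382364
```

```bash

python3 -m inch '[[[0,0,0,-0.1,0,-0.1,0],[0,0,0,-0.3,0,-0.3,0],[0,0,0,-0.4,0,-0.4,0],[0,0,0,-0.4,0,-0.4,0],[0,0,0,-0.4,0,-0.4,0],[0,0,0,-0.4,0,-0.4,0],[0,0,0,0,0,0,0]]]'
python3 -c "
from h import *
st(); rows([.5766,-.2396,.25],Rdown(103.9),18)"
```

```text
t: 17.3
eef_pos: [0.4944, 0.1425, 0.291]
ee_rot: [[-0.162, 0.97, 0.179], [0.689, 0.241, -0.684], [-0.707, 0.013, -0.708]]
contact_force: [-0.2, -0.5, -3.0]
grip_width: 0.0236
grasp_force: 29.9
17.3 pos [0.4944 0.1425 0.291 ] q [ 0.46  0.15  1.66 -0.76  1.54  0.33] F [-0.2 -0.5 -3. ] M [ 0.63  0.18 -0.01] w 0.0236 gf 29.9
total deg [ 0.73 44.96 -0.24] mm [-247.6  -12.9  305. ]
18 x [0.0068, 0.4163, -0.0022, -0.3242, -0.0109, 0.1849]
```

```bash

python3 -m inch '[[[0.007,0.416,0,-0.324,-0.011,0.185,0],[0.007,0.416,0,-0.324,-0.011,0.185,0],[0.007,0.416,0,-0.324,-0.011,0.185,0],[0.007,0.416,0,-0.324,-0.011,0.185,0],[0.007,0.416,0,-0.324,-0.011,0.185,0],[0.007,0.416,0,-0.324,-0.011,0.185,0],[0.007,0.416,0,-0.324,-0.011,0.185,0],[0.007,0.416,0,-0.324,-0.011,0.185,0],[0.007,0.416,0,-0.324,-0.011,0.185,0]]]'
python3 -m inch '[[[0.007,0.416,0,-0.324,-0.011,0.185,0],[0.007,0.416,0,-0.324,-0.011,0.185,0],[0.007,0.416,0,-0.324,-0.011,0.185,0],[0.007,0.416,0,-0.324,-0.011,0.185,0],[0.007,0.416,0,-0.324,-0.011,0.185,0],[0.007,0.416,0,-0.324,-0.011,0.185,0],[0.007,0.416,0,-0.324,-0.011,0.185,0],[0.007,0.416,0,-0.324,-0.011,0.185,0],[0.007,0.416,0,-0.324,-0.011,0.185,0],[0,0,0,0,0,0,0],[0,0,0,0,0,0,0]]]'
python3 - <<'E'
from h import *
s=st(); rows([.5766,-.2396,.22],Rdown(103.9),2); T=s['eef_pos'];R=s['ee_rot']
t,_=snap('top','top3'); sd,_=snap('side','side3'); Z=[]
for n,im,o in(('top',t,(390,165)),('side',sd,(335,200))):
    q=proj(n,[T+R[:,2]*(x) for x in(.121,.059,-.029)]+[[.5766,-.2396,.078]]); print(n,'tip shoulder top mouth',((q-np.array(o)+.5)*6-.5).round(0).tolist())
    Z.append(cv2.resize(im[o[1]:o[1]+75,o[0]:o[0]+65],None,fx=6,fy=6,interpolation=cv2.INTER_CUBIC))
cv2.imwrite('pics/z3.png',np.hstack(Z))
E
```

```text
t: 18.42
eef_pos: [0.5342, -0.0536, 0.3042]
ee_rot: [[-0.22, 0.972, 0.089], [0.898, 0.237, -0.371], [-0.381, -0.002, -0.925]]
contact_force: [-0.1, 0.7, -2.5]
grip_width: 0.0239
grasp_force: 30.0
t: 19.8
eef_pos: [0.5739, -0.2395, 0.2467]
ee_rot: [[-0.236, 0.972, -0.006], [0.972, 0.236, -0.002], [-0.001, -0.006, -1.0]]
contact_force: [-0.7, -0.1, -1.0]
grip_width: 0.0242
grasp_force: 30.0
19.8 pos [ 0.5739 -0.2395  0.2467] q [-0.59  0.27  1.43 -0.01  1.44 -0.82] F [-0.7 -0.1 -1. ] M [-0.06  0.04  0.  ] w 0.0242 gf 30.0
total deg [-0.37  0.03 -0.24] mm [-0.7  2.8 26.6]
2 x [-0.0309, 0.0029, -0.02, -0.0059, 0.023, 0.2221] 
top tip shoulder top mouth [[256.0, 308.0], [285.0, 283.0], [333.0, 245.0], [234.0, 317.0]]
side tip shoulder top mouth [[218.0, 197.0], [228.0, 52.0], [243.0, -164.0], [218.0, 301.0]]
```

View pics/z3.png

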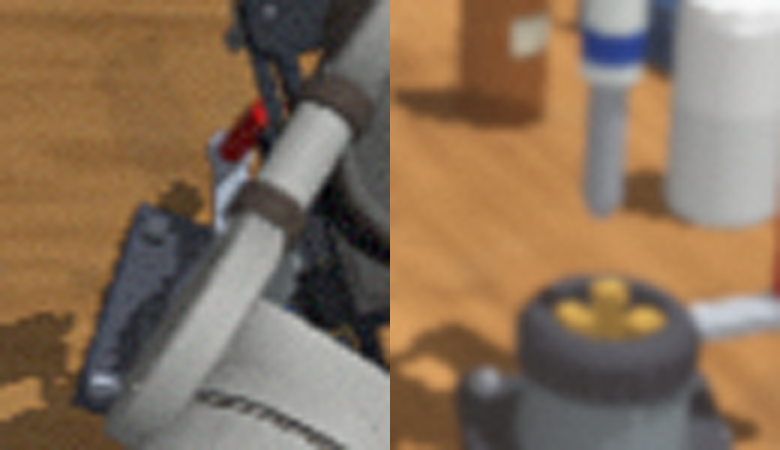

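```bash
cat >> h.py <<'E'
def fitside(tag,L=.129):
    s=env.state();T=s['eef_pos'];R=s['ee_rot']; p=np.load(tag+'.npz')['p']; h=cv2.cvtColor(p,cv2.COLOR_BGR2HSV)
    for x in np.arange(L-.1,L-.008,.008):
        q=proj('side',T+R[:,2]*x)[0]; g=cv2.getRectSubPix(p,(31,1),(float(q[0]),float(q[1])))[0]
        sat=cv2.cvtColor(g[None],cv2.COLOR_BGR2HSV)[0,:,1].astype(float); ok=sat<80
        up=np.interp(np.arange(0,30.01,.1),np.arange(31),sat)<80
        i=150; 
        idx=np.flatnonzero(up); 
        # run nearest centre
        runs=np.split(idx,np.flatnonzero(np.diff(idx)>1)+1); r=min(runs,key=lambda r:abs(r.mean()-150)) if len(idx) else np.array([0])
        depth=-( (T+R[:,2]*x-optics.get_calibration('side')['cam_to_world'][:3,3])@optics.get_calibration('side')['cam_to_world'][:3,2])
        k=depth/413.9*1e3
        print(round(x,3),'lat mm',round((r.mean()-150)/10*k,2),'width',round(len(r)/10*k,1))
E
python3 -c "
from h import *
fitside('side3')"
```

```text
0.029 lat mm 8.96 width 51.2
0.037 lat mm -1.96 width 28.6
0.045 lat mm 9.13 width 51.3
0.053 lat mm -1.51 width 12.1
0.061 lat mm -13.84 width 2.8
0.069 lat mm -1.87 width 24.5
0.077 lat mm -2.69 width 15.4
0.085 lat mm -2.93 width 15.5
0.093 lat mm -2.59 width 15.8
0.101 lat mm -2.6 width 15.8
0.109 lat mm -2.6 width 15.9
0.117 lat mm -2.02 width 17.1
```

```bash
python3 - <<'E'
from h import *
C=optics.get_calibration('side')['cam_to_world']
for tag in('side0','side3'):
    p=np.load(tag+'.npz')['p']
    for z in(.050,.06,.066,.070):
        X=np.array([.5766,-.2396,z]); q=proj('side',X)[0]; k=-(X-C[:3,3])@C[:3,2]/413.9*1e3
        g=cv2.getRectSubPix(p,(61,1),(float(q[0]),float(q[1]))); hs=cv2.cvtColor(g,cv2.COLOR_BGR2HSV)[0]
        sat=np.interp(np.arange(0,60.01,.1),np.arange(61),hs[:,1].astype(float))
        w=np.flatnonzero(sat<80); r=min(np.split(w,np.flatnonzero(np.diff(w)>1)+1),key=lambda r:abs(r.mean()-300))
        print(tag,z,'lat',((r.mean()-300)/10*k).round(2),'w',(len(r)/10*k).round(1))
    h=cv2.cvtColor(p,cv2.COLOR_BGR2HSV); m=np.zeros(h.shape[:2],bool); m[240:262,350:395]=1
    y=m&(h[...,1]>150)&(h[...,2]>130)&(h[...,0]>18)&(h[...,0]<32); a=np.argwhere(y)[:,::-1]
    print(tag,len(a),a.mean(0),a.min(0),a.max(0),proj('side',[.5766,-.2396,.078]))
E
```

```text
side0 0.05 lat 2.08 w 69.6
side0 0.06 lat 5.12 w 79.8
side0 0.066 lat -26.05 w 17.8
side0 0.07 lat -27.84 w 14.1
side0 20 [371.35 251.7 ] [365 248] [377 254] [[370.93787519 249.82594324]]
side3 0.05 lat 1.22 w 71.3
side3 0.06 lat 4.88 w 79.8
side3 0.066 lat -26.05 w 18.3
side3 0.07 lat -27.84 w 14.1
side3 23 [370.95652174 251.69565217] [365 248] [378 254] [[370.93787519 249.82594324]]
```

```bash
python3 -c "
from h import *
rows([.5782,-.2422,.217],Rdown(103.9),3)"
```

```text
total deg [-0.29  0.12 -0.18] mm [-3.7  3.2 30.9]
3 x [-0.0163, 0.0064, -0.0102, -0.0206, 0.0176, 0.1714]
```

```bash

python3 -m inch '[[[-0.016,0.006,-0.01,-0.02,0.018,0.17,0],[-0.016,0.006,-0.01,-0.02,0.018,0.17,0],[-0.016,0.006,-0.01,-0.02,0.018,0.17,0],[0,0,0,0,0,0,0],[0,0,0,0,0,0,0]]]'
python3 - <<'E'
from h import *
s=st(); rows([.5782,-.2422,.217],Rdown(103.9),3); T=s['eef_pos'];R=s['ee_rot']
sd,_=snap('side','side4'); fitside('side4'); o=(340,225)
q=proj('side',[T+R[:,2]*.129,[*T[:2],.078],[.5766,-.2396,.078]]); print(((q-np.array(o)+.5)*9-.5).round(0).tolist())
cv2.imwrite('pics/z4.png',cv2.resize(sd[225:285,340:405],None,fx=9,fy=9,interpolation=cv2.INTER_CUBIC))
E
```

```text
t: 20.52
eef_pos: [0.5784, -0.2432, 0.2174]
ee_rot: [[-0.239, 0.971, 0.0], [0.971, 0.239, -0.0], [-0.0, 0.0, -1.0]]
contact_force: [0.1, 0.8, -2.2]
grip_width: 0.0237
grasp_force: 30.0
20.52 pos [ 0.5784 -0.2432  0.2174] q [-0.59  0.3   1.45 -0.    1.39 -0.83] F [ 0.1  0.8 -2.2] M [ 0.02  0.04 -0.01] w 0.0237 gf 30.0
total deg [ 0.01  0.02 -0.06] mm [1.  0.1 0.4]
3 x [0.0004, 0.0009, -0.0033, 0.0058, 0.0005, 0.002] 
0.029 lat mm 10.09 width 49.7
0.037 lat mm 10.13 width 49.8
0.045 lat mm -2.45 width 25.2
0.053 lat mm 1.64 width 18.5
0.061 lat mm 9.28 width 2.8
0.069 lat mm -2.0 width 24.0
0.077 lat mm -2.48 width 16.1
0.085 lat mm -2.01 width 17.1
0.093 lat mm -1.9 width 17.4
0.101 lat mm -2.38 width 16.0
0.109 lat mm -2.51 width 15.8
0.117 lat mm -2.76 width 15.8
[[297.0, 198.0], [295.0, 232.0], [282.0, 227.0]]
```

View pics/z4.png

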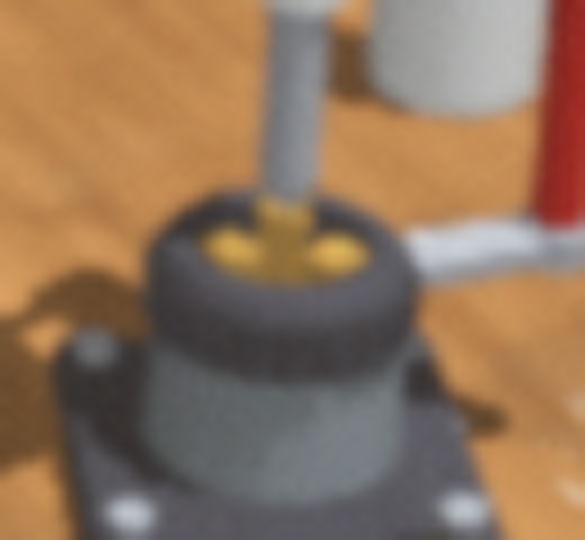

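```bash

python3 -m inch '[[[0,0,0,0,0,0.1,0],[0,0,0,0,0,0.1,0],[0,0,0,0,0,0.1,0],[0,0,0,0,0,0,0]]]'
python3 -c "
from h import *
st()"
python3 -m inch '[[[0,0,0,0,0,0.1,0],[0,0,0,0,0,0.1,0],[0,0,0,0,0,0,0]]]'
python3 -c "
from h import *
st()"
```

```text
t: 21.08
eef_pos: [0.5778, -0.2429, 0.1982]
ee_rot: [[-0.239, 0.971, -0.001], [0.971, 0.239, 0.001], [0.001, -0.001, -1.0]]
contact_force: [0.5, 0.4, -2.7]
grip_width: 0.0237
grasp_force: 30.0
21.07 pos [ 0.5778 -0.2429  0.1982] q [-0.59  0.31  1.47 -0.    1.36 -0.83] F [ 0.5  0.4 -2.7] M [-0.03  0.05 -0.01] w 0.0237 gf 30.0
t: 21.45
eef_pos: [0.5779, -0.2429, 0.1863]
ee_rot: [[-0.239, 0.971, -0.001], [0.971, 0.239, 0.001], [0.001, -0.001, -1.0]]
contact_force: [0.7, -0.1, -1.0]
grip_width: 0.0233
grasp_force: 30.0
21.45 pos [ 0.5779 -0.2429  0.1863] q [-0.59  0.32  1.49 -0.    1.33 -0.83] F [ 0.7 -0.1 -1. ] M [-0.06  0.04 -0.04] w 0.0233 gf 30.0
```

```bash

python3 -m inch '[[[0,0,0,0,0,0.12,0],[0,0,0,0,0,0.12,0],[0,0,0,0,0,0.12,0],[0,0,0,0,0,0,0]]]'
python3 -c "
from h import *
st()"
python3 -m inch '[[[0,0,0,0,0,0.1,0],[0,0,0,0,0,0.06,0],[0,0,0,0,0,0,0]]]'
python3 -c "
from h import *
st()"
```

```text
t: 21.95
eef_pos: [0.5777, -0.2428, 0.1645]
ee_rot: [[-0.239, 0.971, -0.002], [0.971, 0.239, 0.001], [0.001, -0.001, -1.0]]
contact_force: [0.9, 0.4, -2.5]
grip_width: 0.0238
grasp_force: 30.0
21.95 pos [ 0.5777 -0.2428  0.1645] q [-0.59  0.34  1.51 -0.    1.29 -0.83] F [ 0.9  0.4 -2.5] M [-0.02  0.09  0.04] w 0.0238 gf 30.0
t: 22.32
eef_pos: [0.578, -0.243, 0.1556]
ee_rot: [[-0.239, 0.971, -0.001], [0.971, 0.239, 0.0], [0.0, -0.001, -1.0]]
contact_force: [0.6, 0.9, -1.6]
grip_width: 0.0234
grasp_force: 30.0
22.32 pos [ 0.578  -0.243   0.1556] q [-0.59  0.35  1.51 -0.    1.28 -0.83] F [ 0.6  0.9 -1.6] M [-0.1   0.03 -0.02] w 0.0234 gf 30.0
```

```bash

python3 -m inch '[[[0,0,0,0,0,0.08,0],[0,0,0,0,0,0.04,0],[0,0,0,0,0,0,0]]]'
python3 -m inch '[[[0,0,0,0,0,0.04,0],[0,0,0,0,0,0,0]]]'
python3 -m inch '[[[0,0,0,0,0,0.04,0],[0,0,0,0,0,0,0]]]'
```

```text
t: 22.7
eef_pos: [0.5782, -0.2431, 0.1486]
ee_rot: [[-0.239, 0.971, -0.0], [0.971, 0.239, 0.0], [0.0, -0.0, -1.0]]
contact_force: [-0.5, -0.2, -2.3]
grip_width: 0.0234
grasp_force: 30.0
t: 22.95
eef_pos: [0.5787, -0.2436, 0.1482]
ee_rot: [[-0.239, 0.971, 0.001], [0.971, 0.239, -0.001], [-0.001, 0.001, -1.0]]
contact_force: [-2.1, 1.0, 5.2]
grip_width: 0.0241
grasp_force: 30.0
t: 23.2
eef_pos: [0.5793, -0.2443, 0.148]
ee_rot: [[-0.24, 0.971, 0.002], [0.971, 0.24, -0.003], [-0.004, 0.002, -1.0]]
contact_force: [-4.1, 1.5, 13.8]
grip_width: 0.0238
grasp_force: 30.0
```

```bash

python3 -m inch '[[[0,0,0,0,0,-0.02,0],[0,0,0,0,0,0,0.7],[0,0,0,0,0,0,0.7],[0,0,0,0,0,0,0.7],[0,0,0,0,0,-0.3,0.7],[0,0,0,0,0,-0.5,0.7],[0,0,0,0,0,-0.6,0.7],[0,0,0,0,0,-0.6,0.7],[0,0,0,0,0,0,0.7]]]'
python3 - <<'E'
from h import *
s=st(); rows([.6613,-.2461,.22],Rdown(176.4),14)
snap('side','side5')
p=cv2.imread('pics/side5.png'); o=(330,180)
print(((proj('side',[[.5775,-.2408,.168],[.5775,-.2408,.08]])-np.array(o)+.5)*5).round())
cv2.imwrite('pics/z5.png',cv2.resize(p[180:300,330:430],None,fx=5,fy=5))
E
```

```text
t: 24.32
eef_pos: [0.5801, -0.2443, 0.2706]
ee_rot: [[-0.239, 0.971, 0.007], [0.971, 0.239, -0.005], [-0.007, 0.006, -1.0]]
contact_force: [-0.1, 0.2, 0.5]
grip_width: 0.0645
grasp_force: 0.0
24.32 pos [ 0.5801 -0.2443  0.2706] q [-0.59  0.27  1.39 -0.    1.48 -0.83] F [-0.1  0.2  0.5] M [-0.04  0.05  0.02] w 0.0645 gf 0.0
total deg [ 5.000e-02  5.500e-01 -7.255e+01] mm [-20.9  78.1  51.2]
14 x [0.0006, 0.0065, -0.8637, -0.0775, 0.068, 0.0608] 
[[221. 182.]
 [210. 349.]]
```

View pics/z5.png

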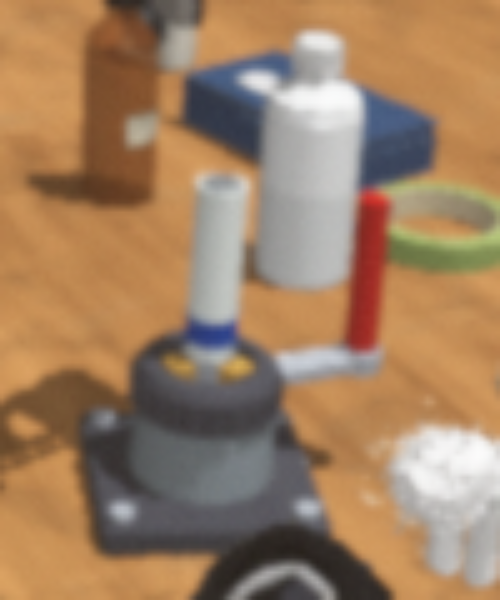

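```bash

python3 -m inch '[[[0,0.006,-0.864,-0.078,0.068,0.06,0.5],[0,0.006,-0.864,-0.078,0.068,0.06,0.5],[0,0.006,-0.864,-0.078,0.068,0.06,0.5],[0,0.006,-0.864,-0.078,0.068,0.06,0.5],[0,0.006,-0.864,-0.078,0.068,0.06,0.5],[0,0.006,-0.864,-0.078,0.068,0.06,0.5],[0,0.006,-0.864,-0.078,0.068,0.06,0.5]]]'
python3 -m inch '[[[0,0.006,-0.864,-0.078,0.068,0.06,0.5],[0,0.006,-0.864,-0.078,0.068,0.06,0.5],[0,0.006,-0.864,-0.078,0.068,0.06,0.5],[0,0.006,-0.864,-0.078,0.068,0.06,0.5],[0,0.006,-0.864,-0.078,0.068,0.06,0.5],[0,0.006,-0.864,-0.078,0.068,0.06,0.5],[0,0.006,-0.864,-0.078,0.068,0.06,0.5],[0,0,0,0,0,0,0.5]]]'
python3 -c "
from h import *
st(); rows([.6613,-.2461,.125],Rdown(176.4),6)"
```

```text
t: 25.25
eef_pos: [0.618, -0.257, 0.238]
ee_rot: [[-0.769, 0.639, -0.005], [0.639, 0.769, 0.005], [0.007, 0.001, -1.0]]
contact_force: [-0.1, -0.3, -0.6]
grip_width: 0.046
grasp_force: 0.0
t: 26.25
eef_pos: [0.6587, -0.2442, 0.2126]
ee_rot: [[-0.998, 0.063, -0.009], [0.063, 0.998, 0.007], [0.01, 0.006, -1.0]]
contact_force: [-0.7, 0.0, 0.7]
grip_width: 0.0459
grasp_force: 0.0
26.25 pos [ 0.6587 -0.2442  0.2126] q [-0.53  0.51  1.19  0.    1.45 -2.04] F [-0.7  0.   0.7] M [-0.01  0.01  0.03] w 0.0459 gf 0.0
total deg [ 0.36 -0.56 -0.01] mm [-3.6 -2.2 87.5]
6 x [0.0101, -0.0155, -0.0003, -0.009, -0.0056, 0.2432]
```

```bash

python3 -m inch '[[[0.01,-0.015,0,-0.009,-0.006,0.243,0.5],[0.01,-0.015,0,-0.009,-0.006,0.243,0.5],[0.01,-0.015,0,-0.009,-0.006,0.243,0.5],[0.01,-0.015,0,-0.009,-0.006,0.243,0.5],[0.01,-0.015,0,-0.009,-0.006,0.243,0.5],[0.01,-0.015,0,-0.009,-0.006,0.243,0.5],[0,0,0,0,0,0,0.25],[0,0,0,0,0,0,0.25],[0,0,0,0,0,0,0.25]]]'
python3 -c "
from h import *
st()"
```

```text
t: 27.38
eef_pos: [0.6628, -0.2474, 0.1283]
ee_rot: [[-0.998, 0.063, 0.004], [0.062, 0.998, -0.003], [-0.004, -0.002, -1.0]]
contact_force: [0.6, 0.5, -0.2]
grip_width: 0.0229
grasp_force: 0.0
27.38 pos [ 0.6628 -0.2474  0.1283] q [-0.53  0.57  1.27 -0.    1.29 -2.04] F [ 0.6  0.5 -0.2] M [ 0.09 -0.04 -0.01] w 0.0229 gf 0.0
```

```bash
cat >> h.py <<'E'
ctr=np.array([.5775,-.2408])
def lev():
    s=env.state(); r=s['eef_pos'][:2]-ctr; a=np.arctan2(r[1],r[0]); F=s['contact_force'][:2]; x=s['ee_rot'][:,0]
    # pushing pad contact: handle centre ~ 3.5 mm from tcp in -tangent => report tool angle
    tcw=np.array([np.sin(a),-np.cos(a)])
    print('t',round(s['t'],2),'r',(np.linalg.norm(r)*1e3).round(1),'ang cw',(-a).round(3),'xyaw err deg',np.degrees((np.arctan2(x[1],x[0])-a-np.pi+np.pi)%(2*np.pi)-np.pi).round(1),'Fresist',(-F@tcw).round(2),'Frad',(F@r/np.linalg.norm(r)).round(2),'Fz',s['contact_force'][2].round(1),'w',s['grip_width'].round(4))
E
python3 -m inch '[[[0,0,0.833,0.005,-0.122,0,0.25],[0,0,0.833,0.005,-0.122,0,0.25],[0,0,0.833,0.005,-0.122,0,0.25],[0,0,0.833,0.005,-0.122,0,0.25],[0,0,0,0,0,0,0.25]]]'
python3 -c "
from h import *
lev()"
python3 -m inch '[[[0,0,0.833,0.005,-0.122,0,0.25],[0,0,0.833,0.005,-0.122,0,0.25],[0,0,0.833,0.005,-0.122,0,0.25],[0,0,0.833,0.005,-0.122,0,0.25],[0,0,0,0,0,0,0.25]]]'
python3 -c "
from h import *
lev()"
```

```text
t: 28.0
eef_pos: [0.6562, -0.2756, 0.1281]
ee_rot: [[-0.917, 0.399, 0.005], [0.399, 0.917, -0.002], [-0.005, -0.0, -1.0]]
contact_force: [1.2, -0.1, 0.5]
grip_width: 0.0228
grasp_force: 0.8
t: 28.62
eef_pos: [0.64, -0.3002, 0.1281]
ee_rot: [[-0.726, 0.688, 0.004], [0.688, 0.726, -0.003], [-0.005, 0.001, -1.0]]
contact_force: [2.2, 0.4, 0.6]
grip_width: 0.0232
grasp_force: 0.8Traceback (most recent call last):
  File "<string>", line 3, in <module>
    lev()
    ~~~^^
  File "h.py", line 64, in lev
    print('t',round(s['t'],2),'r',(np.linalg.norm(r)*1e3).round(1),'ang cw',(-a).round(3),'xyaw err deg',np.degrees((np.arctan2(x[1],x[0])-a-np.pi+np.pi)%(2*np.pi)-np.pi).round(1),'Fresist',(-F@tcw).round(2),'Frad',(F@r/np.linalg.norm(r)).round(2),'Fz',s['contact_force'][2].round(1),'w',s['grip_width'].round(4))
                                                                                                                                                                                                                                                                                                ^^^^^^^^^^^^^^^^^^^^^
AttributeError: 'float' object has no attribute 'round'
Traceback (most recent call last):
  File "h.py", line 64, in lev
    print('t',round(s['t'],2),'r',(np.linalg.norm(r)*1e3).round(1),'ang cw',(-a).round(3),'xyaw err deg',np.degrees((np.arctan2(x[1],x[0])-a-np.pi+np.pi)%(2*np.pi)-np.pi).round(1),'Fresist',(-F@tcw).round(2),'Frad',(F@r/np.linalg.norm(r)).round(2),'Fz',s['contact_force'][2].round(1),'w',s['grip_width'].round(4))
                                                                                                                                                                                                                                                                                                ^^^^^^^^^^^^^^^^^^^^^
AttributeError: 'float' object has no attribute 'round'
```

```bash
sed -i "s/,'w',s\['grip_width'\].round(4))/)/" h.py
L='from h import *
lev()'
python3 -c "$L"
python3 -m inch '[[[0,0,0.833,0.005,-0.122,0,0.25],[0,0,0.833,0.005,-0.122,0,0.25],[0,0,0.833,0.005,-0.122,0,0.25]]]' >/dev/null
python3 -c "$L"
python3 -m inch '[[[0,0,0.5,0.003,-0.073,0,0.25],[0,0,0.5,0.003,-0.073,0,0.25]]]' >/dev/null
python3 -c "$L"
```

```text
t 28.62 r 86.2 ang cw 0.76 xyaw err deg 0.1 Fresist 1.75 Frad 1.33 Fz 0.6
t 29.0 r 86.4 ang cw 1.007 xyaw err deg -0.8 Fresist 5.7 Frad 2.55 Fz 0.5
t 29.25 r 86.4 ang cw 1.11 xyaw err deg -0.9 Fresist 3.86 Frad 3.39 Fz -1.2
```

```bash

L='from h import *
lev()'
for i in 1 ; do
python3 -m inch '[[[0,0,0.5,0.003,-0.073,0,0.25]]]' >/dev/null;python3 -c "$L"
python3 -m inch '[[[0,0,0.5,0.003,-0.073,0,0.25]]]' >/dev/null;python3 -c "$L"
python3 -m inch '[[[0,0,0.5,0.003,-0.073,0,0.25]]]' >/dev/null;python3 -c "$L"
python3 -m inch '[[[0,0,0.5,0.003,-0.073,0,0.25]]]' >/dev/null;python3 -c "$L"
done
```

```text
t 29.38 r 86.4 ang cw 1.161 xyaw err deg -1.0 Fresist 4.41 Frad 3.91 Fz -0.7
t 29.5 r 86.4 ang cw 1.212 xyaw err deg -1.1 Fresist 5.33 Frad 3.29 Fz -1.2
t 29.62 r 86.4 ang cw 1.262 xyaw err deg -1.2 Fresist 6.12 Frad 3.2 Fz -1.5
t 29.75 r 86.4 ang cw 1.311 xyaw err deg -1.4 Fresist 5.74 Frad 3.95 Fz -2.2
```

```bash

L='from h import *
lev()'
python3 -m inch '[[[0,0,0.5,0.003,-0.073,0,0.25]]]' >/dev/null;python3 -c "$L"
python3 -m inch '[[[0,0,0.5,0.003,-0.073,0,0.25]]]' >/dev/null;python3 -c "$L"
python3 -m inch '[[[0,0,0.5,0.003,-0.073,0,0.25]]]' >/dev/null;python3 -c "$L"
```

```text
t 29.88 r 86.4 ang cw 1.36 xyaw err deg -1.6 Fresist 6.79 Frad 4.79 Fz -2.3
t 30.0 r 86.4 ang cw 1.409 xyaw err deg -1.8 Fresist 8.1 Frad 4.73 Fz -3.1
t 30.12 r 86.4 ang cw 1.458 xyaw err deg -2.0 Fresist 8.94 Frad 5.45 Fz -4.3
```

```bash

L='from h import *
lev()'
python3 -m inch '[[[0,0,0.4,0.003,-0.058,0,0.25]]]' >/dev/null;python3 -c "$L"
python3 -m inch '[[[0,0,0.3,0.003,-0.043,0,0.25]]]' >/dev/null;python3 -c "$L"
python3 -m inch '[[[0,0,0,0,0,0,0.25],[0,0,0,0,0.05,0,0.25],[0,0,0,0,0.03,0,0.4],[0,0,0,0,0,0,0.4]]]';python3 -c "$L"
```

```text
t 30.25 r 86.4 ang cw 1.497 xyaw err deg -2.1 Fresist 11.2 Frad 5.52 Fz -5.6
t 30.38 r 86.4 ang cw 1.525 xyaw err deg -2.3 Fresist 9.65 Frad 6.52 Fz -4.9
t: 30.88
eef_pos: [0.5834, -0.3247, 0.1268]
ee_rot: [[-0.005, 1.0, 0.001], [1.0, 0.005, -0.001], [-0.001, 0.001, -1.0]]
contact_force: [0.5, 0.0, -0.4]
grip_width: 0.0366
grasp_force: 0.1
t 30.88 r 84.1 ang cw 1.5 xyaw err deg -3.7 Fresist 0.47 Frad -0.01 Fz -0.4
```

```bash

python3 -m inch '[[[0,0,0,0,0,-0.2,0.4],[0,0,0,0,0,-0.5,0.4],[0,0,0,0,0,-0.8,0.4],[0,0,0,0,0,-0.8,0.4],[0,0,0,-0.6,0,0,0.4],[0,0,0,-0.8,-0.4,0,0.4],[0,0,0,-0.8,-0.6,0,0.4],[0,0,0,-0.6,-0.8,0,0.4],[0,0,0,0,-0.8,0,0.4],[0,0,0,0,0,0,0.4]]]'
python3 - <<'E'
from h import *
t,_=snap('top','top6'); sd,_=snap('side','side6'); Z=[]
for im,o in((t,(395,180)),(sd,(335,170))): Z.append(cv2.resize(im[o[1]:o[1]+100,o[0]:o[0]+75],None,fx=5,fy=5,interpolation=cv2.INTER_CUBIC))
cv2.imwrite('pics/z6.png',np.hstack(Z))
h=cv2.cvtColor(t,cv2.COLOR_BGR2HSV)
for tag in('top0','top6'):
    h=cv2.cvtColor(np.load(tag+'.npz')['p'],cv2.COLOR_BGR2HSV)
    m=((h[...,0]<6)|(h[...,0]>174))&(h[...,1]>180)&(h[...,2]>60); k=np.zeros_like(m);k[170:270,400:480]=1
    a=np.argwhere(m&k)[:,::-1]; 
    if len(a): X=atz('top',[a.mean(0)],.109)[0]; r=X[:2]-[.5766,-.2396]; print(tag,len(a),X,np.hypot(*r),'cw',-np.arctan2(r[1],r[0]))
E
```

```text
t: 32.12
eef_pos: [0.4248, -0.4939, 0.2653]
ee_rot: [[-0.0, 1.0, 0.001], [1.0, 0.0, -0.001], [-0.001, 0.001, -1.0]]
contact_force: [0.6, -0.2, 0.2]
grip_width: 0.0367
grasp_force: 0.0
top0 45 [ 0.66427498 -0.24635193  0.109     ] 0.08793458653998995 cw 0.07685922351121437
top6 43 [ 0.59672842 -0.32611609  0.109     ] 0.08882672232063085 cw 1.342207595000605
```

View pics/z6.png

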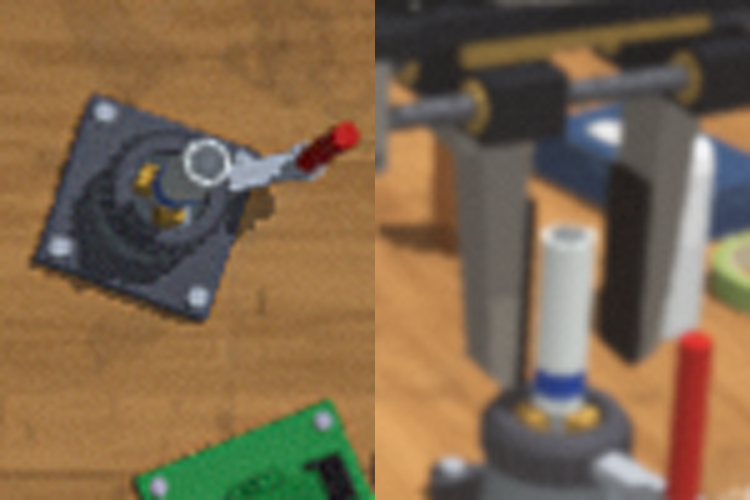

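```bash
python3 -c "
from h import *
a=-1.36; p=ctr+.086*np.array([np.cos(a),np.sin(a)]); print(p); rows([*p,.262],Rdown(180-np.degrees(1.36)),8)"
```

```text
[ 0.59549453 -0.32489636]
total deg [  0.17   0.14 -11.86] mm [168.  168.1   4.1]
8 x [0.0035, 0.003, -0.2471, 0.3174, 0.3811, 0.0085]
```

```bash

python3 -m inch '[[[0,0,-0.247,0.317,0.381,0.008,0.4],[0,0,-0.247,0.317,0.381,0.008,0.4],[0,0,-0.247,0.317,0.381,0.008,0.4],[0,0,-0.247,0.317,0.381,0.008,0.4],[0,0,-0.247,0.317,0.381,0.008,0.4],[0,0,-0.247,0.317,0.381,0.008,0.4],[0,0,-0.247,0.317,0.381,0.008,0.4],[0,0,-0.247,0.317,0.381,0.008,0.4],[0,0,0,0,0,0,0.4]]]'
python3 -c "
from h import *
lev()
a=-1.36; p=ctr+.086*np.array([np.cos(a),np.sin(a)]); rows([*p,.127],Rdown(180-np.degrees(1.36)),6)"
```

```text
t: 33.35
eef_pos: [0.5977, -0.3224, 0.2616]
ee_rot: [[-0.214, 0.977, 0.003], [0.977, 0.214, -0.002], [-0.002, 0.003, -1.0]]
contact_force: [-0.6, -0.5, 0.2]
grip_width: 0.0366
grasp_force: 0.0
t 33.35 r 84.0 ang cw 1.328 xyaw err deg -1.5 Fresist -0.76 Frad 0.37 Fz 0.2
total deg [0.16 0.13 0.3 ] mm [ -1.7  -3.1 134.6]
6 x [0.0044, 0.0037, 0.0083, -0.005, -0.008, 0.374]
```

```bash

L='from h import *
lev()'
python3 -m inch '[[[0,0,0,-0.005,-0.01,0.37,0.4],[0,0,0,-0.005,-0.01,0.37,0.4],[0,0,0,-0.005,-0.01,0.37,0.4],[0,0,0,-0.005,-0.01,0.37,0.4],[0,0,0,-0.005,-0.01,0.37,0.4],[0,0,0,-0.005,-0.01,0.37,0.4],[0,0,0,0,0,0,0.25],[0,0,0,0,0,0,0.25]]]'; python3 -c "$L"
python3 -m inch '[[[0,0,0.5,0.003,-0.073,0,0.25]]]' >/dev/null;python3 -c "$L"
python3 -m inch '[[[0,0,0.5,0.003,-0.073,0,0.25]]]' >/dev/null;python3 -c "$L"
python3 -m inch '[[[0,0,0.5,0.003,-0.073,0,0.25]]]' >/dev/null;python3 -c "$L"
```

```text
t: 34.35
eef_pos: [0.5933, -0.3284, 0.1294]
ee_rot: [[-0.21, 0.978, 0.004], [0.978, 0.21, -0.003], [-0.004, 0.003, -1.0]]
contact_force: [0.0, 0.7, 1.1]
grip_width: 0.0231
grasp_force: 0.0
t 34.35 r 89.0 ang cw 1.392 xyaw err deg 1.9 Fresist 0.16 Frad -0.65 Fz 1.1
t 34.48 r 88.9 ang cw 1.424 xyaw err deg 0.6 Fresist 8.32 Frad -0.67 Fz -3.8
t 34.6 r 88.8 ang cw 1.467 xyaw err deg 0.1 Fresist 8.8 Frad -0.18 Fz -4.3
t 34.73 r 88.8 ang cw 1.513 xyaw err deg -0.3 Fresist 9.46 Frad -0.45 Fz -5.0
```

```bash

L='from h import *
lev()'
python3 -m inch '[[[0,0,0.5,0.003,-0.073,0,0.25]]]' >/dev/null;python3 -c "$L"
python3 -m inch '[[[0,0,0,0,0,0,0.25],[0,0,0,0,0.04,0,0.25],[0,0,0,0,0.05,0,0.4],[0,0,0,0,0,0,0.4]]]';python3 -c "$L"
python3 -m inch '[[[0,0,0,0,0,-0.2,0.4],[0,0,0,0,0,-0.5,0.4],[0,0,0,0,0,-0.8,0.4],[0,0,0,0,0,-0.8,0.4],[0,0,0,-0.6,0,0,0.4],[0,0,0,-0.8,-0.4,0,0.4],[0,0,0,-0.8,-0.6,0,0.4],[0,0,0,-0.6,-0.8,0,0.4],[0,0,0,0,-0.8,0,0.4],[0,0,0,0,0,0,0.4]]]'
python3 - <<'E'
from h import *
t,_=snap('top','top7'); snap('side','side7')
for tag in('top0','top6','top7'):
    h=cv2.cvtColor(np.load(tag+'.npz')['p'],cv2.COLOR_BGR2HSV)
    m=((h[...,0]<6)|(h[...,0]>174))&(h[...,1]>180)&(h[...,2]>60); k=np.zeros_like(m);k[170:270,400:480]=1
    a=np.argwhere(m&k)[:,::-1]; a=a[a[:,0].argsort()]
    X=atz('top',[a.mean(0)],.109)[0]; r=X[:2]-[.5766,-.2396]; print(tag,len(a),np.hypot(*r),'cw',-np.arctan2(r[1],r[0]))
    # upper tip of handle: bright red cap
    b=m&k&(h[...,2]>190); b=np.argwhere(b)[:,::-1]
    if len(b): X=atz('top',[b.mean(0)],.15)[0]; r=X[:2]-[.5766,-.2396]; print('  cap',len(b),np.hypot(*r),'cw',-np.arctan2(r[1],r[0]))
d0,d7=np.load('top0.npz')['p'].astype(int),t.astype(int)
for n,(u,v) in dict(amber=(312,175),white=(360,158),dropper=(366,275),spare=(249,203)).items(): print(n,abs(d0-d7)[v-14:v+15,u-14:u+15].mean().round(1))
# pestle top from top cam
p,W,d=load('top7','top'); q=proj('top',[.5766,-.2396,.168])[0]; print('top pred',q, 'cloud',np.nanmedian(W[int(q[1])-2:int(q[1])+3,int(q[0])-2:int(q[0])+3].reshape(-1,3),0))
E
```

```text
t 34.85 r 88.8 ang cw 1.56 xyaw err deg -0.6 Fresist 9.57 Frad 0.37 Fz -5.8
t: 35.35
eef_pos: [0.581, -0.3298, 0.1289]
ee_rot: [[-0.002, 1.0, 0.003], [1.0, 0.002, -0.003], [-0.003, 0.003, -1.0]]
contact_force: [0.8, 0.0, 0.7]
grip_width: 0.0368
grasp_force: 0.5
t 35.35 r 89.1 ang cw 1.531 xyaw err deg -2.2 Fresist 0.77 Frad -0.0 Fz 0.7
t: 36.6
eef_pos: [0.4212, -0.498, 0.2658]
ee_rot: [[0.003, 1.0, 0.001], [1.0, -0.003, -0.0], [-0.0, 0.001, -1.0]]
contact_force: [0.8, -0.3, 0.1]
grip_width: 0.0369
grasp_force: 0.0
top0 45 0.08793458653998995 cw 0.07685922351121437
top6 43 0.08882672232063085 cw 1.342207595000605
top7 48 0.08864593015504693 cw 1.3404778686340444
amber 4.0
white 2.7
dropper 3.1
spare 2.7
top pred [435.47222923 211.96564119] cloud [ 0.57910577 -0.23762622  0.16974505]
```

```bash

python3 -m inch '[[[0,0,-0.247,0.32,0.381,0.008,0.4],[0,0,-0.247,0.32,0.381,0.008,0.4],[0,0,-0.247,0.32,0.381,0.008,0.4],[0,0,-0.247,0.32,0.381,0.008,0.4],[0,0,-0.247,0.32,0.381,0.008,0.4],[0,0,-0.247,0.32,0.381,0.008,0.4],[0,0,-0.247,0.32,0.381,0.008,0.4],[0,0,-0.247,0.32,0.381,0.008,0.4],[0,0,0,0,0,0,0.4],[0,0,0,0,0,0,0.4]]]'
python3 -c "
from h import *
lev()
a=-1.39; p=ctr+.086*np.array([np.cos(a),np.sin(a)]); rows([*p,.127],Rdown(180-np.degrees(1.39)),6)"
```

```text
t: 37.95
eef_pos: [0.5926, -0.3279, 0.2624]
ee_rot: [[-0.208, 0.978, 0.003], [0.978, 0.208, -0.002], [-0.003, 0.002, -1.0]]
contact_force: [0.8, -0.5, -0.2]
grip_width: 0.0366
grasp_force: 0.0
t 37.95 r 88.4 ang cw 1.399 xyaw err deg 2.1 Fresist 0.69 Frad 0.62 Fz -0.2
total deg [0.12 0.16 1.64] mm [  2.8   0.6 135.4]
6 x [0.0034, 0.0045, 0.0454, 0.0073, 0.0018, 0.3761]
```

```bash

L='from h import *
lev()'
python3 -m inch '[[[0,0,0.045,0.007,0,0.37,0.4],[0,0,0.045,0.007,0,0.37,0.4],[0,0,0.045,0.007,0,0.37,0.4],[0,0,0.045,0.007,0,0.37,0.4],[0,0,0.045,0.007,0,0.37,0.4],[0,0,0.045,0.007,0,0.37,0.4],[0,0,0,0,0,0,0.25],[0,0,0,0,0,0,0.25]]]'>/dev/null; python3 -c "$L"
python3 -m inch '[[[0,0,0.5,0.003,-0.073,0,0.25],[0,0,0.5,0.003,-0.073,0,0.25],[0,0,0.5,0.003,-0.073,0,0.25]]]' >/dev/null;python3 -c "$L"
python3 -m inch '[[[0,0,0.5,0.003,-0.073,0,0.25]]]' >/dev/null;python3 -c "$L"
python3 -m inch '[[[0,0,0.5,0.003,-0.073,0,0.25]]]' >/dev/null;python3 -c "$L"
```

```text
t 38.95 r 87.1 ang cw 1.399 xyaw err deg 0.5 Fresist -0.65 Frad 0.83 Fz 0.8
t 39.33 r 86.8 ang cw 1.521 xyaw err deg -1.6 Fresist 9.3 Frad 1.51 Fz -6.2
t 39.45 r 86.8 ang cw 1.568 xyaw err deg -1.9 Fresist 11.18 Frad 1.03 Fz -6.4
t 39.58 r 86.7 ang cw 1.616 xyaw err deg -2.2 Fresist 12.54 Frad 2.09 Fz -8.2
```

```bash

python3 -m inch '[[[0,0,0,0,0.04,0,0.25],[0,0,0,0,0.06,0,0.4],[0,0,0,0,0.04,0,0.4],[0,0,0,0,0,0,0.4]]]'
python3 -m inch '[[[0,0,0,0,0,-0.2,0.4],[0,0,0,0,0,-0.5,0.4],[0,0,0,0,0,-0.8,0.4],[0,0,0,0,0,-0.8,0.4],[0,0,0,-0.6,0,0,0.4],[0,0,0,-0.8,-0.4,0,0.4],[0,0,0,-0.8,-0.6,0,0.4],[0,0,0,-0.6,-0.8,0,0.4],[0,0,0,0,-0.8,0,0.4],[0,0,0,0,0,0,0.4]]]'
python3 - <<'E'
from h import *
t,_=snap('top','top8'); snap('side','side8')
for tag in('top0','top7','top8'):
    h=cv2.cvtColor(np.load(tag+'.npz')['p'],cv2.COLOR_BGR2HSV)
    m=((h[...,0]<6)|(h[...,0]>174))&(h[...,1]>180)&(h[...,2]>60); k=np.zeros_like(m);k[170:270,400:480]=1
    a=np.argwhere(m&k)[:,::-1]
    X=atz('top',[a.mean(0)],.12)[0]; r=X[:2]-[.5766,-.2396]; print(tag,len(a),np.hypot(*r),'cw',-np.arctan2(r[1],r[0]))
p,W,d=load('top8','top'); q=proj('top',[.5766,-.2396,.168])[0]; print('pestle top cloud',np.median(W[int(q[1])-2:int(q[1])+3,int(q[0])-2:int(q[0])+3].reshape(-1,3),0))
E
```

```text
t: 40.08
eef_pos: [0.5793, -0.3276, 0.1299]
ee_rot: [[0.081, 0.997, 0.004], [0.997, -0.081, -0.003], [-0.002, 0.004, -1.0]]
contact_force: [2.7, -0.0, 1.7]
grip_width: 0.0368
grasp_force: 1.1
t: 41.32
eef_pos: [0.4057, -0.4817, 0.2663]
ee_rot: [[0.085, 0.996, 0.0], [0.996, -0.085, 0.0], [0.0, 0.0, -1.0]]
contact_force: [0.3, 0.1, 0.5]
grip_width: 0.037
grasp_force: 0.0
top0 45 0.08518982411811779 cw 0.05027511852632181
top7 48 0.08513931640716846 cw 1.3552776681087997
top8 48 0.08509202073481432 cw 1.3573126346565996
pestle top cloud [ 0.57855531 -0.23835537  0.16928867]
```

```bash
python3 -c "
from plant import finish_job
print(finish_job())"
```

```text
the job is handed in; nothing more can be done
None
```

I handed the job in at about 41 s. The blue-banded pestle was laid in the rest, let go, taken again by the end of its head and stood upright on the floor of the collet bore. The lever was then swung about 1.3 rad clockwise. Released after three pushes, the last reaching about 12 N, the handle settled at the same angle each time; I read that as a firm, holding grip, but could not measure the nut's absolute angle. The camera puts the pestle's top at 169 mm against the expected 168 mm, and the bottles and orange-banded pestle looked unmoved.

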